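# Mount the whetstone in the sloping sharpening rest and lock it with the pin

## Robot

A 6-joint arm with a two-finger parallel gripper is mounted at the origin on the work surface. World frame = base frame: x ahead of the robot, y to its left, z up, the work surface at z = 0. Lengths are in mm, angles in rad, forces in N, time in s.
With the tool pointing down it reaches from about 275 to 750 mm from the base axis. Payload 10.2 kg.
Tool frame: the origin (TCP) lies at the very end of the fingers, on their centre line; the grasp point (between the pads) lies 19 mm behind it; x points along the fingers, z is the direction in which the jaws open and shut, and the axes are right-handed (so a half turn about x gives the same grasp; the last joint's range is limited). The gripper opens to 85 mm and grips with 20 to 120 N. Pads are 22 mm wide; open, the fingers measure 114 mm over their backs; the gripper's body (76 mm by 85 mm) begins 54 mm behind the grasp point. The pads swing forward as they close: fully open they stand 13 mm farther back than shut.
Start: joints at [0.915, 0.313, 1.498, -0, 1.331, -0.223], TCP at [220.205, 476.593, 231.294] pointing down, gripper open.
Joint ranges: [-2.94, 2.94], [-0.97, 2.17], [0.19, 2.56], [-1.23, 4.37], [0.02, 3.11], [-2.88, 2.88]. Speed limits (rad/s): [2.39, 2.39, 3.01, 3.14, 3.14, 3.14].

## Interface

Orientations are given as a 3x3 rotation matrix whose columns are the frame's x, y, z axes.
In Python, from bench import telemetry, vision, order gives the robot as it stands.
- The arm moves only by the tool step_arm, never from a script. Its argument "increments" is a list of rows, each an object with "translation": the shift along the world's x, y, z in cm, a list of three; "turn": the turn about the world's z in rad; "jaw": the closure, from 0 (fully open) to 1 (shut). A call has 1 to 12 rows; each row shifts and turns the commanded pose from where the row before left it; what a row does not reach is not made up. A row lasts 1/12 s, in which the tool goes at most 41.7 mm and 7.16 degrees, less where a joint would pass 70% of its speed; a pose out of reach is approached as far as the arm can. A call with a gripper value outside its range is refused whole. The fingers move at their own pace and stop on an object; the grip force is fixed at half the most. Time passes only in rows, so rows that do not move let the fingers close. It gives the time, the measured TCP pose, the force and the opening at its end, in the units of the state.
- telemetry.sense(): the state, without advancing time (a new reading comes with each control period).
- vision.camera(name): name is "scene" or "top"; returns the picture (480x640x3 uint8, blue, green, red); there is no depth.
- vision.calibration(name): a dict with "intrinsics" (3x3 intrinsics, pixels), "pose" (4x4, takes a point from camera to world coordinates). Camera axes: x right, y up, looking along -z (the intrinsics and any distortion apply to the point x, -y, -z); pixel columns grow to the right and rows downward; lengths in mm; the calibration is good to about 2 mm. A picture is of the moment at which its call begins. calibration takes no time and is no camera call.
- order.hand_in(): hands the job in, once; it reports no verdict.
The state is a dict: "t": time; "joint_positions": joint angles; "dq": joint speeds; "joint_torque": joint torques, N m; "tool_pos": TCP position; "eef_rot": TCP orientation; "force": force on the tool from outside, world axes, zero at the start; "ft_torque": the same for the moment, N m; "width": opening from 0.0 (shut) to 1.0 (fully open).
Only numpy, scipy, OpenCV 4.12 (cv2) and the standard library are available. Lean on these libraries where they do the work, as an engineer would, in place of code of your own. Each camera call takes 0.05 s, during which the arm holds its last target.

## Task

Get the sharpening rest ready: slide the grey whetstone lengthwise down the sloping deck into its close-fitting case until it is against the end stop, then lock it there by putting the wooden-handled pin through the hole in the deck behind the stone, pushed in until its handle sits on the deck. Leave the other things on the bench where they are.

Things in the scene. Friction and masses are not known exactly. Their poses are not given: they have to be found in the camera images.
- stone: Grey whetstone, loose: a plain rectangular bar 150 (own x) x 50 (own y) x 30 mm (own z), about 0.45 kg. It starts lying flat on the bench on one side. Origin at its centre; either end may go first.
- deck: Sloping deck of the wooden sharpening rest (fixed, 210 x 90 mm, 150 mm high at its far end), at left or right. Origin: on the deck's centre line at the face of the end stop, its low end nearest the robot, 45 mm above the bench. x up the slope, away from the robot, 30 deg above level; y across; z square out of the deck, leaning 30 deg towards the robot. Surface z = 0, 80 mm wide, x 0 to 210 mm.
- case_mouth (a point): Centre of the case's mouth, on the deck at deck x = 65 mm; deck axes. The case runs down from here to the stop; inside 53 mm wide, 32.5 mm high; outside 77 mm wide, roof top 40 mm above the deck. A flare on sides and roof reaches 17 mm uphill of here, to 43 mm high and 80 mm wide. Stone home: lower end at deck x = 0, centre at 75 mm, upper 85 mm sticking out.
- hole (a point): Centre of the mouth of the round pin hole, on the deck surface at deck x = 169 mm, y = 0 (19 mm beyond the upper end of the stone when home). 15 mm in diameter with a 2 mm chamfer, through the 30 mm thick deck, square to it; free space below. Axes as the deck's.
- pin: Loose pin, 115 mm, 0.11 kg: round steel shank 12 mm thick, 55 mm long, tapered tip; round wooden handle 26 mm thick, 60 mm long. Origin at the tip, z towards the handle (at z 55 to 115 mm). Starts upright in the pin block, tip 5 mm and handle 60 to 120 mm above the bench. Fully in, the handle's underside sits on the deck and the tip is 55 mm below the deck surface.
- block: Wooden block 60 x 60 x 60 mm, fixed to the bench, with a 15 mm vertical hole through its middle in which the pin stands. Origin at the centre of its underside.
- glue: Bystander, to be left in place: cream-coloured glue bottle with white cap, 54 mm across, 150 mm tall, standing.
- jar: Bystander, to be left in place: white lidded jar, 68 mm across, 90 mm tall, standing.
- mallet: Bystander, to be left in place: wooden-headed hammer, 240 mm long, lying at the far side.
- gouge: Bystander, to be left in place: tool with a handle and thin steel shank, 200 mm long, lying at the far side.
- offcut: Bystander, to be left in place: plain wooden offcut 100 x 40 x 30 mm (smaller than the stone, and wood), lying on the near side.
- brush: Bystander, to be left in place: hand brush, 200 mm long, lying at the robot's right.
- mug: Bystander, to be left in place: white mug, 80 mm across, 90 mm tall, standing at the robot's left.
There are look-alikes about, which are no part of the job. Leave any green look-alike of the stone alone. What is shaped like the pin but purple is not meant.

How it is judged (in metres and radians):
On the way, in this order (a step that is already met when the one before it is completed fails the run):
1. the whetstone is slid fully home in its case (x of stone in the frame of deck between 0.07 and 0.08 m and y of stone in the frame of deck between -0.004 and 0.004 m and z of stone in the frame of deck between 0.011 and 0.021 m and angle between the x axis of stone and the x axis of deck, either way round below 0.07 rad), for 0.2 s.
2. the pin is through the hole behind the stone, handle down on the deck (x of pin in the frame of deck between 0.157 and 0.181 m and y of pin in the frame of deck between -0.012 and 0.012 m and z of pin in the frame of deck between -0.059 and -0.049 m and angle between the z axis of pin and the z axis of deck, either way round below 0.14 rad), for 0.2 s.
At the end, for the whole second after the job is handed in: The stone lies flat on the deck inside its case, its lower end within 5 mm of the end stop, straight within 4 degrees and 4 mm; the pin is through the deck hole behind it, its handle within 6 mm of the deck and its shank square to the deck within 8 degrees; both at rest and released (all of step 1 and all of step 2 and linear speed of each of stone, pin below 0.02 m/s); the robot touches nothing.
It fails at once if one of the other things on the bench is moved more than 40 mm (distance of any of glue, jar, mallet, gouge, offcut, brush, mug from where it was at the start of the episode above 0.04 m).
It also fails if it takes over 64 s, if anything falls off the work surface, if the arm or the gripper's body presses on something with over 40 N, if the wrist force passes 120 N, or if a joint passes its speed limit or range.

## Working session

There is one attempt and no reset: what is moved stays moved. The work goes in short steps, Python scripts to look and compute and a tool call to move; the robot and the scene stay as the last step left them, time stands still between calls to the robot, and variables do not carry over. Pictures are saved under pics/ and viewed, and the job is handed in when it is done.

Besides the shell and the picture viewer there is one more tool, called as a command line: name --argument value ..., lists and objects as JSON in quotes. step_arm: Moves the arm, as the interface text tells. Its arguments: {"type":"object","properties":{"increments":{"type":"array","items":{"type":"object","properties":{"translation":{"type":"array","items":{"type":"number"}},"turn":{"type":"number"},"jaw":{"type":"number"}}}}},"required":["increments"]}

```bash
ls; mkdir -p pics
python3 - <<'E'
from bench import telemetry, vision
import cv2,numpy as np
print(telemetry.sense())
for n in("scene","top"):
    im=vision.camera(n);cv2.imwrite(f"pics/{n}0.png",im)
    c=vision.calibration(n);print(n,np.array(c["intrinsics"]).tolist(),np.round(c["pose"],4).tolist(),c.keys())
E
```

```text
pics
{'t': 0.0, 'joint_positions': array([ 9.14560768e-01,  3.13420437e-01,  1.49846427e+00,  2.19648135e-05,
        1.33100848e+00, -2.23378936e-01]), 'dq': array([ 0.00139981,  0.00252309,  0.00019021, -0.00247617,  0.00100917,
        0.00085987]), 'joint_torque': array([ 1.02150025e-03, -4.12271762e+01, -2.59741437e+01, -1.35936530e-04,
        4.13748290e-03,  1.96107203e-05]), 'tool_pos': array([220.04709186, 476.36318757, 230.73997454]), 'eef_rot': array([[-8.10408052e-04, -9.07768880e-01,  4.19469907e-01],
       [-1.01738454e-03,  4.19470576e-01,  9.07768363e-01],
       [-9.99999154e-01,  3.08900592e-04, -1.26349236e-03]]), 'force': array([ 0.80541247, -0.07684158, -0.31975067]), 'ft_torque': array([-0.02448103, -0.03278387, -0.03939708]), 'width': 0.9975005499787175}
scene [[621.5381801792454, 0.0, 318.98673545615424], [0.0, 621.5381801792454, 247.62313757752588], [0.0, 0.0, 1.0]] [[-0.4361, -0.468, 0.7686, 1667.8546], [0.8997, -0.2102, 0.3825, 631.1037], [-0.0175, 0.8584, 0.5127, 883.0292], [0.0, 0.0, 0.0, 1.0]] dict_keys(['intrinsics', 'pose'])
top [[527.7304218875701, 0.0, 316.6035205041675], [0.0, 527.7304218875701, 238.12861227711772], [0.0, 0.0, 1.0]] [[0.0149, 0.9908, -0.1345, 320.3445], [-0.9997, 0.012, -0.0227, 50.6111], [-0.0208, 0.1348, 0.9907, 1664.9502], [0.0, 0.0, 0.0, 1.0]] dict_keys(['intrinsics', 'pose'])
```

View pics/scene0.png

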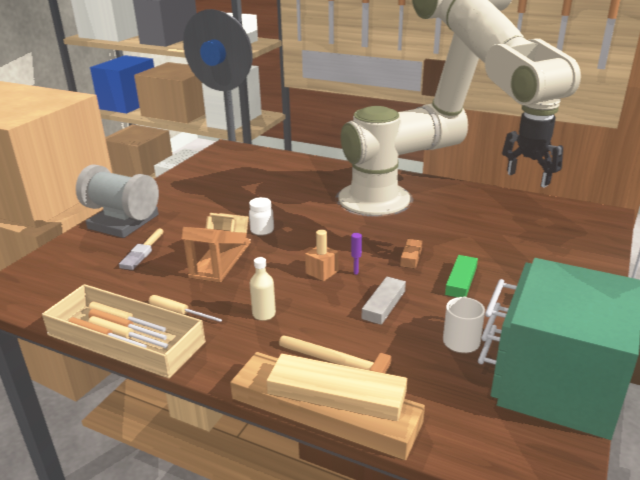

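View pics/top0.png

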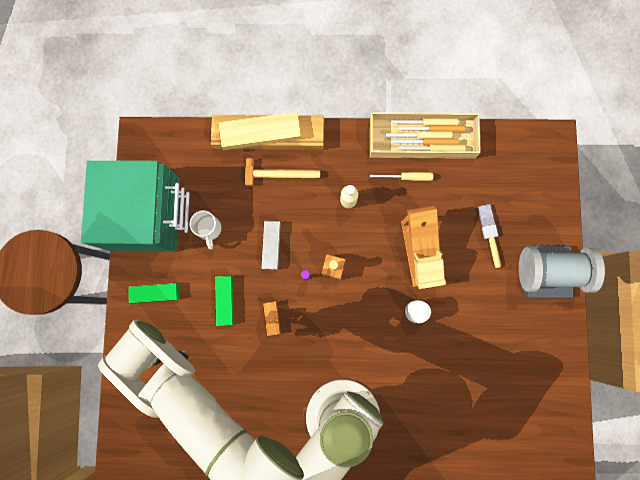

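```bash
cat > h.py <<'E'
import numpy as np,cv2
from bench import vision
C={n:(np.array(vision.calibration(n)["intrinsics"]),np.array(vision.calibration(n)["pose"])) for n in("scene","top")}
def ray(n,u,v):
    K,T=C[n];d=np.linalg.inv(K)@[u,v,1];d=T[:3,:3]@(d*[1,-1,-1]);return T[:3,3],d
def back(n,u,v,z):
    o,d=ray(n,u,v);return o+d*(z-o[2])/d[2]
def proj(n,P):
    K,T=C[n];P=np.atleast_2d(P);p=(P-T[:3,3])@T[:3,:3]*[1,-1,-1];q=p@K.T;return q[:,:2]/q[:,2:]
def crop(im,x0,y0,x1,y1,s,f):
    cv2.imwrite(f,cv2.resize(im[y0:y1,x0:x1],None,fx=s,fy=s,interpolation=cv2.INTER_CUBIC))
E
python3 - <<'E'
from h import *
im=cv2.imread("pics/top0.png");s=cv2.imread("pics/scene0.png")
a=cv2.resize(im[195:305,375:475],None,fx=5,fy=5,interpolation=cv2.INTER_CUBIC)
b=cv2.resize(im[205:295,255:365],None,fx=2.7,fy=5*110/90*0+2.7,interpolation=cv2.INTER_CUBIC)
cv2.imwrite("pics/c1.png",a)
crop(im,250,205,370,295,6,"pics/c2.png")
crop(s,175,195,275,295,6,"pics/c3.png")
crop(s,295,220,425,330,6,"pics/c4.png")
E
```

```text
(no output)
```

View pics/c1.png

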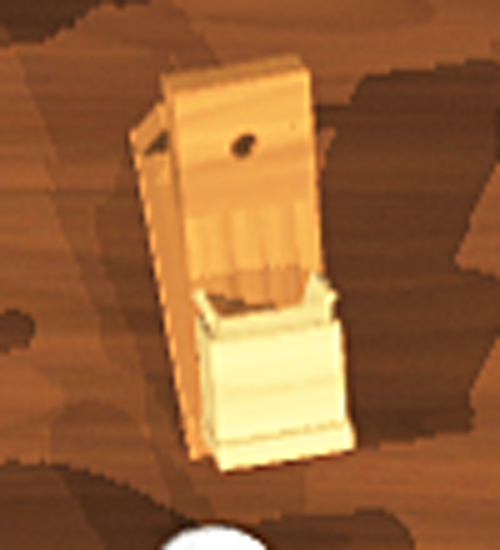

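View pics/c2.png

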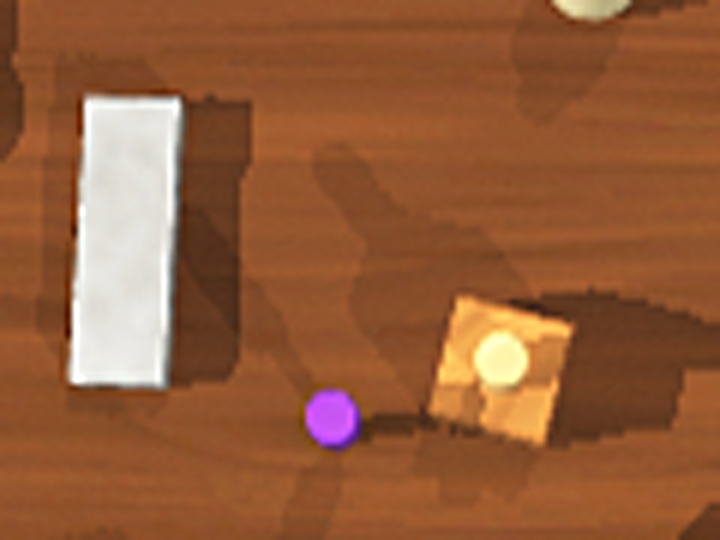

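View pics/c3.png

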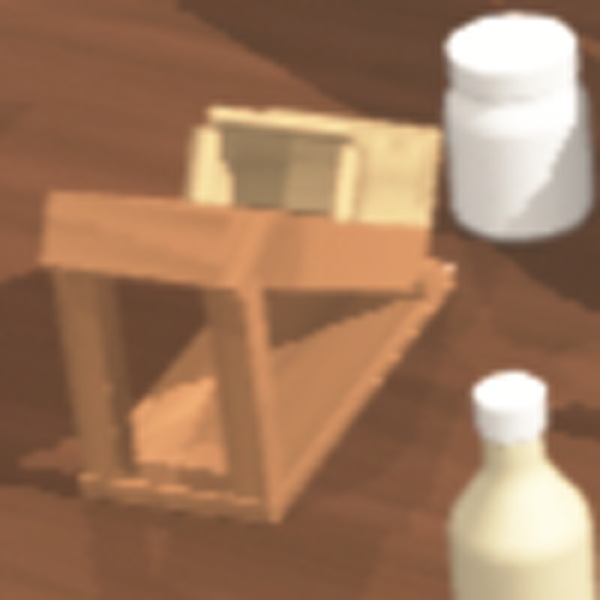

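View pics/c4.png

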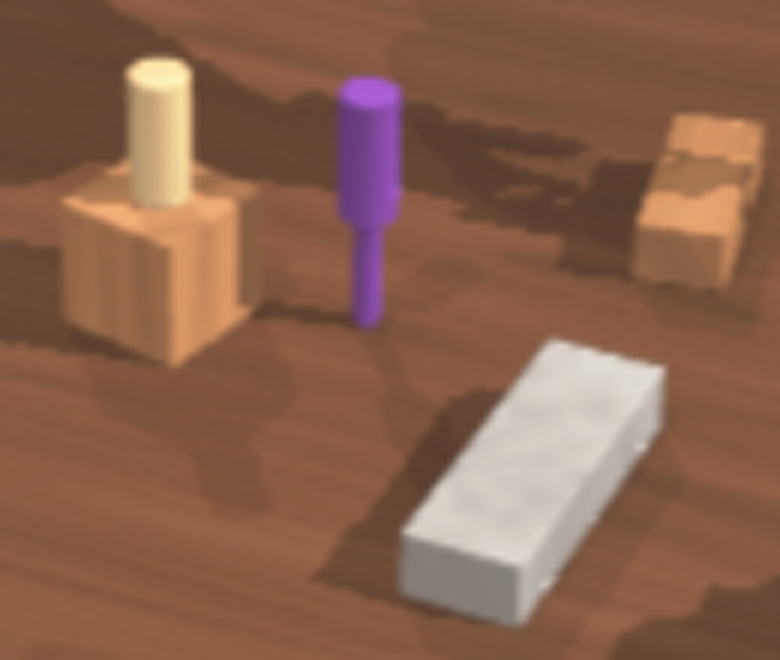

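```bash
cat >> h.py <<'E'
from scipy.optimize import least_squares
def deckR(yaw):
    c,s=np.cos(yaw),np.sin(yaw);a=np.pi/6
    Rz=np.array([[c,-s,0],[s,c,0],[0,0,1]]);Ry=np.array([[np.cos(a),0,-np.sin(a)],[0,1,0],[np.sin(a),0,np.cos(a)]])
    return Rz@Ry
def deckW(p,P): return np.atleast_2d(P)@deckR(p[2]).T+[p[0],p[1],45]
E
python3 - <<'E'
from h import *
# deck
t=lambda x,y:(375+(x-2)/5,195+(y-2)/5)
s=lambda x,y:(175+(x-2.5)/6,195+(y-2.5)/6)
obs=[("top",t(244,145),(169,0,0)),("top",t(172,92),(210,45,0)),("top",t(302,70),(210,-45,0)),
("top",t(163,75),(210,45,-30)),("top",t(310,55),(210,-45,-30)),
("scene",s(46,192),(210,-45,0)),("scene",s(42,265),(210,-45,-30)),("scene",s(268,210),(210,45,0)),("scene",s(240,290),(210,45,-30))]
f=lambda p:np.concatenate([proj(n,deckW(p,P))[0]-uv for n,uv,P in obs])
r=least_squares(f,[300,-300,0],loss="soft_l1",x_scale=[10,10,.1]);p=r.x
print(p,np.round(f(p).reshape(-1,2),1).tolist())
np.save("deck.npy",p)
print("hole",deckW(p,(169,0,0)),"mouth",deckW(p,(65,0,0)))
# overlay
for n,f0,(x0,y0,x1,y1),k in(("top","top0",(375,195,475,305),5),("scene","scene0",(175,195,275,295),6)):
    im=cv2.imread(f"pics/{f0}.png")[y0:y1,x0:x1];im=cv2.resize(im,None,fx=k,fy=k,interpolation=cv2.INTER_CUBIC)
    def pl(P,c,cl=True):
        q=((proj(n,deckW(p,P))-[x0,y0])*k+k/2).astype(int);cv2.polylines(im,[q],cl,c,1)
    a=np.linspace(0,6.28,24)
    pl(np.c_[169+9.5*np.cos(a),9.5*np.sin(a),0*a],(255,0,0))
    pl([(0,45,0),(210,45,0),(210,-45,0),(0,-45,0)],(0,255,0));pl([(0,45,-30),(210,45,-30),(210,-45,-30),(0,-45,-30)],(0,255,255))
    pl([(0,38.5,40),(65,38.5,40),(65,-38.5,40),(0,-38.5,40)],(0,0,255));pl([(82,40,0),(82,40,43),(82,-40,43),(82,-40,0)],(255,0,255),False)
    cv2.imwrite(f"pics/ov_{n}.png",im)
# stone
u=lambda x,y:(250+(x-2.5)/6,205+(y-2.5)/6)
c=np.array([back("top",*u(*q),30) for q in((85,96),(182,97),(167,387),(69,384))])
print(c.round(1).tolist(),np.linalg.norm(c-np.roll(c,-1,0),axis=1),"stone",c.mean(0))
d=(c[0]+c[1]-c[2]-c[3]);print("yaw",np.arctan2(d[1],d[0]))
v=lambda x,y:(295+(x-2.5)/6,220+(y-2.5)/6)
c=np.array([back("scene",*v(*q),30) for q in((553,340),(665,368),(523,568),(401,535))])
print(c.round(1).tolist(),np.linalg.norm(c-np.roll(c,-1,0),axis=1),"stone",c.mean(0))
d=(c[2]+c[3]-c[0]-c[1]);print("yaw",np.arctan2(d[1],d[0]))
print("pin top",back("top",*u(502,358),120),back("scene",*v(160,68),120))
print("block top from top",np.mean([back("top",*u(*q),60) for q in((460,296),(575,324),(545,445),(430,413))],0))
print("purple",back("top",*u(332,418),115),back("scene",*v(370,92),115),back("scene",*v(368,322),0))
print("jar,glue",back("top",418,311,90),back("top",349,187,150))
E
```

```text
[ 4.29260378e+02 -2.52374426e+02  1.68363335e-01] [[0.2, 0.7], [-1.6, 0.6], [3.0, 0.2], [-2.0, 0.7], [-1.3, -0.0], [0.0, 0.0], [-0.7, -0.0], [-3.3, 1.5], [-0.1, 0.5]]
hole [[ 573.54921478 -227.84930596  129.5       ]] mouth [[ 484.75608433 -242.94168766   77.5       ]]
[[596.0, 255.2, 30.0], [596.0, 204.3, 30.0], [443.7, 208.3, 30.0], [444.6, 259.2, 30.0]] [ 50.99105783 152.36350444  50.9245185  151.43467484] stone [520.08078345 231.76874413  30.        ]
yaw -0.02663617089195888
[[444.7, 208.3, 30.0], [445.3, 257.0, 30.0], [595.4, 252.7, 30.0], [595.2, 202.9, 30.0]] [ 48.73149343 150.16464135  49.7801993  150.61872865] stone [520.18528659 230.20454146  30.        ]
yaw -0.03241861776136249
pin top [453.30260474  35.9455274  120.        ] [448.20229652  31.50255838 120.        ]
block top from top [452.69897711  35.0719388   60.        ]
purple [423.18358431 118.80375712 115.        ] [422.96574155 115.99694583 115.        ] [421.30265115 116.0149145    0.        ]
jar,glue [ 321.13316209 -215.2929798    90.        ] [678.41543235  -7.51385814 150.        ]
```

View pics/ov_top.png

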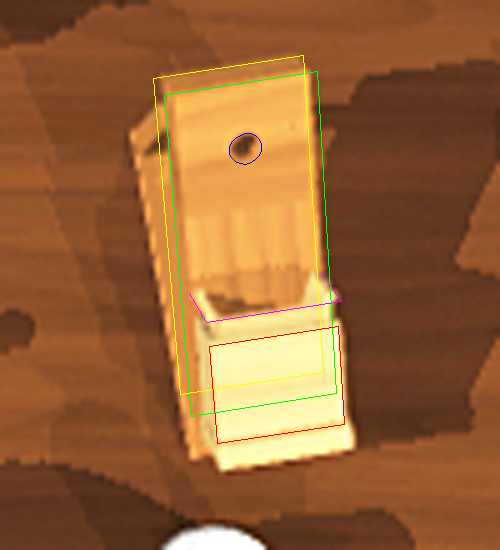

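View pics/ov_scene.png

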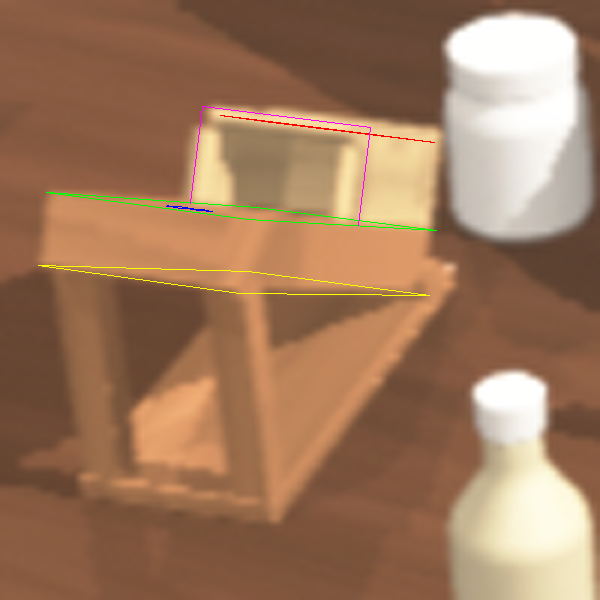

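```bash
cat > fit.py <<'E'
from h import *
t=lambda x,y:(375+(x-2)/5,195+(y-2)/5)
s=lambda x,y:(175+(x-2.5)/6,195+(y-2.5)/6)
obs=[("top",t(243,145),(169,0,0)),("top",t(172,92),(210,40,0)),("top",t(302,70),(210,-40,0)),
("top",t(163,75),(210,40,-30)),("top",t(306,55),(210,-40,-30)),
("scene",s(48,192),(210,-40,0)),("scene",s(42,265),(210,-40,-30)),("scene",s(262,210),(210,40,0)),("scene",s(238,290),(210,40,-30)),
("top",t(336,293),(82,-40,43)),("top",t(206,322),(82,40,43)),("scene",s(209,108),(82,-40,43)),("scene",s(357,143),(82,40,43)),("scene",s(440,130),(0,38.5,40))]
f=lambda p:np.concatenate([proj(n,deckW(p,P))[0]-uv for n,uv,P in obs])
r=least_squares(f,[300,-300,0],loss="soft_l1",x_scale=[10,10,.1]);p=r.x
print(p,np.round(f(p).reshape(-1,2),1).tolist())
np.save("deck.npy",p)
print("hole",deckW(p,(169,0,0)),"mouth",deckW(p,(65,0,0)))
for n in("top","scene"):
    g=lambda p:np.concatenate([proj(m,deckW(p,P))[0]-uv for m,uv,P in obs if m==n]);print(n,least_squares(g,p,loss="soft_l1",x_scale=[10,10,.1]).x)
for n,f0,(x0,y0,x1,y1),k in(("top","top0",(375,195,475,305),5),("scene","scene0",(175,195,275,295),6)):
    im=cv2.imread(f"pics/{f0}.png")[y0:y1,x0:x1];im=cv2.resize(im,None,fx=k,fy=k,interpolation=cv2.INTER_CUBIC)
    def pl(P,c,cl=True):
        q=((proj(n,deckW(p,P))-[x0,y0])*k+k/2).astype(int);cv2.polylines(im,[q],cl,c,1)
    a=np.linspace(0,6.28,24)
    pl(np.c_[169+9.5*np.cos(a),9.5*np.sin(a),0*a],(255,0,0))
    pl([(0,40,0),(210,40,0),(210,-40,0),(0,-40,0)],(0,255,0));pl([(0,40,-30),(210,40,-30),(210,-40,-30),(0,-40,-30)],(0,255,255))
    pl([(0,38.5,40),(65,38.5,40),(65,-38.5,40),(0,-38.5,40)],(0,0,255));pl([(82,40,0),(82,40,43),(82,-40,43),(82,-40,0)],(255,0,255),False)
    cv2.imwrite(f"pics/ow_{n}.png",im)
E
python3 fit.py; python3 -c "
import cv2,numpy as np
a=cv2.imread('pics/ow_top.png');b=cv2.imread('pics/ow_scene.png')
h=520;cv2.imwrite('pics/ow.png',np.hstack([a[:h,:390],b[:h,:400]]))"
```

```text
[ 4.29955646e+02 -2.51234011e+02  1.64489048e-01] [[0.2, 0.4], [-0.1, 0.0], [1.2, 0.3], [-0.5, 0.1], [-2.3, 0.0], [1.5, 0.4], [1.1, 0.4], [-4.3, 1.5], [-1.8, 0.4], [0.6, 1.4], [-0.4, -0.2], [-1.0, -0.1], [2.3, -2.4], [-0.8, 2.2]]
hole [[ 574.33841677 -227.26808958  129.5       ]] mouth [[ 485.48748065 -242.01634882   77.5       ]]
top [ 4.30713291e+02 -2.51647805e+02  1.66197516e-01]
scene [ 4.27551113e+02 -2.52298549e+02  1.73554734e-01]
```

View pics/ow.png

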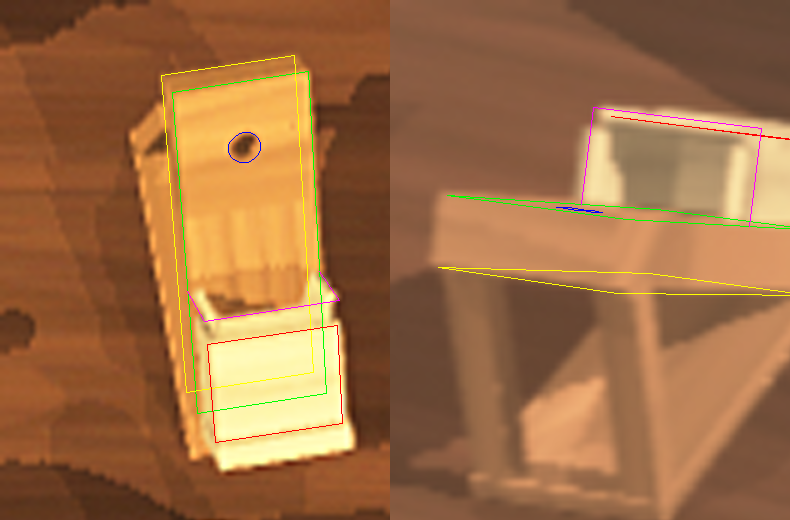

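step_arm --increments '[{"translation": [2.73,-2.05,0],"turn": 0.034,"jaw": 0},{"translation": [2.73,-2.05,0],"turn": 0.034,"jaw": 0},{"translation": [2.73,-2.05,0],"turn": 0.034,"jaw": 0},{"translation": [2.73,-2.05,0],"turn": 0.034,"jaw": 0},{"translation": [2.73,-2.05,0],"turn": 0.034,"jaw": 0},{"translation": [2.73,-2.05,0],"turn": 0.034,"jaw": 0},{"translation": [2.73,-2.05,-1],"turn": 0.034,"jaw": 0},{"translation": [2.73,-2.05,-2],"turn": 0.034,"jaw": 0},{"translation": [2.73,-2.05,-2],"turn": 0.034,"jaw": 0},{"translation": [2.73,-2.05,-2],"turn": 0.034,"jaw": 0},{"translation": [2.73,-2.05,-2],"turn": 0.034,"jaw": 0},{"translation": [2.73,-2.05,-2],"turn": 0.034,"jaw": 0}]'

```text
t: 1.1
tool_pos: [548.8, 229.3, 120.0]
eef_rot: [[-0.001, -1.0, 0.023], [-0.0, 0.023, 1.0], [-1.0, 0.001, -0.0]]
force: [-0.1, 0.0, 0.9]
width: 1.001
```

step_arm --increments '[{"translation": [0,0,-1],"turn": 0,"jaw": 0},{"translation": [0,0,0],"turn": 0,"jaw": 0},{"translation": [0,0,0],"turn": 0,"jaw": 0}]'

```text
t: 1.35
tool_pos: [547.2, 230.8, 111.0]
eef_rot: [[-0.002, -1.0, 0.025], [-0.0, 0.025, 1.0], [-1.0, 0.002, -0.0]]
force: [-0.8, 1.0, -0.6]
width: 0.999
```

Run:
```python
from bench import telemetry
s=telemetry.sense();import numpy as np
R=s["eef_rot"];print(s["t"],s["tool_pos"],np.arctan2(R[1,2],R[0,2]),s["joint_positions"],s["force"])
```

```text
1.35 [547.22163789 230.79436006 110.96777554] 1.5456609966515364 [ 2.01937153e-01  5.75657406e-01  1.43106486e+00  2.14684513e-04
  1.13642595e+00 -1.34381422e+00] [-0.75677762  0.9659915  -0.60647354]
```

step_arm --increments '[{"translation": [0,-0.05,-3],"turn": 0,"jaw": 0},{"translation": [0,0,-3],"turn": 0,"jaw": 0},{"translation": [0,0,-2.5],"turn": -0.005,"jaw": 0},{"translation": [0,0,-1.9],"turn": 0,"jaw": 0},{"translation": [0,0,0],"turn": 0,"jaw": 0},{"translation": [0,0,0],"turn": 0,"jaw": 1},{"translation": [0,0,0],"turn": 0,"jaw": 1},{"translation": [0,0,0],"turn": 0,"jaw": 1},{"translation": [0,0,0],"turn": 0,"jaw": 1},{"translation": [0,0,0],"turn": 0,"jaw": 1},{"translation": [0,0,0],"turn": 0,"jaw": 1},{"translation": [0,0,0],"turn": 0,"jaw": 1}]'

```text
t: 2.35
tool_pos: [548.8, 230.6, 9.7]
eef_rot: [[0.004, -1.0, 0.029], [0.001, 0.029, 1.0], [-1.0, -0.003, 0.001]]
force: [-1.7, 1.1, 7.8]
width: 0.567
```

step_arm --increments '[{"translation": [0,0,2],"turn": 0,"jaw": 1},{"translation": [0,0,3],"turn": 0,"jaw": 1},{"translation": [0,0,3],"turn": 0,"jaw": 1},{"translation": [0,0,3],"turn": 0,"jaw": 1},{"translation": [0,0,3],"turn": 0,"jaw": 1},{"translation": [0,0,3],"turn": 0,"jaw": 1},{"translation": [0,0,3],"turn": 0,"jaw": 1},{"translation": [0,0,3],"turn": 0,"jaw": 1},{"translation": [0,0,1],"turn": 0,"jaw": 1},{"translation": [0,-1,0],"turn": 0,"jaw": 1},{"translation": [0,-2,0],"turn": 0,"jaw": 1},{"translation": [0,-2,0],"turn": 0,"jaw": 1}]'

```text
t: 3.35
tool_pos: [546.9, 179.1, 245.0]
eef_rot: [[-0.003, -1.0, 0.029], [-0.001, 0.029, 1.0], [-1.0, 0.003, -0.001]]
force: [-0.2, -0.2, -4.2]
width: 0.569
```

Run:
```python
from bench import telemetry
from h import *
s=telemetry.sense();print(s["t"],s["tool_pos"],s["force"],s["width"])
a=vision.camera("scene");cv2.imwrite("pics/s1.png",a)
crop(a,290,60,490,260,4,"pics/s1c.png"); 
im=cv2.imread("pics/s1c.png");cv2.imwrite("pics/s1c.png",im[:600])
```

```text
3.35 [546.85407722 179.14619238 244.96119246] [-0.17485328 -0.2130104  -4.16680157] 0.569326836155762
```

View pics/s1c.png

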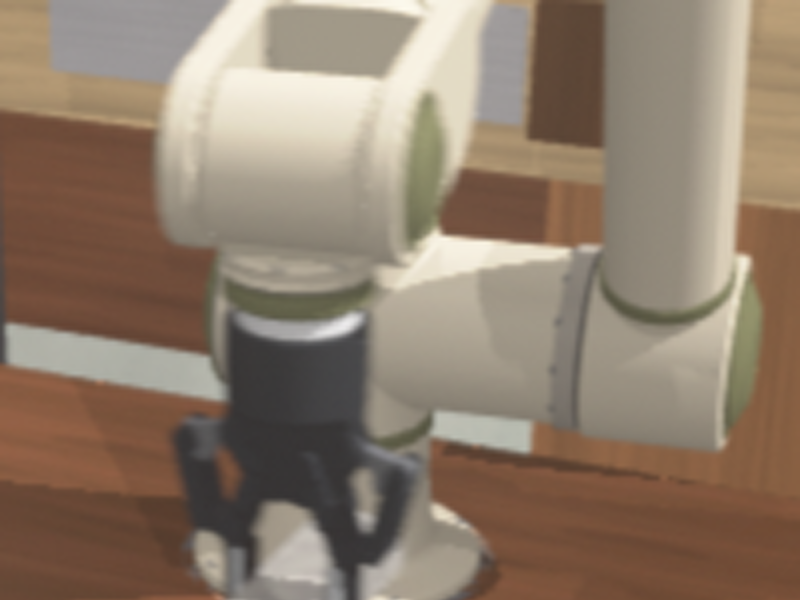

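Run:
```python
from h import *
a=cv2.imread("pics/s1.png");crop(a,300,150,460,270,5,"pics/s1d.png")
```

```text
(no output)
```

View pics/s1d.png

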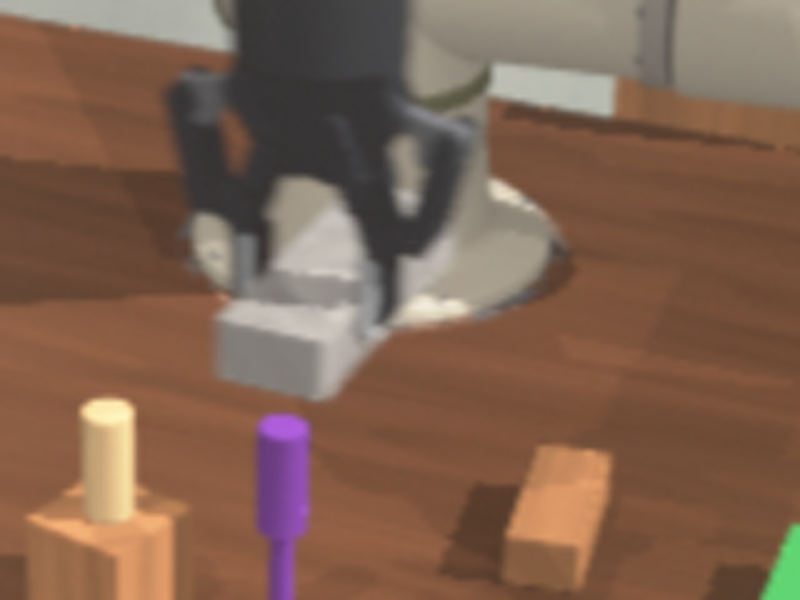

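step_arm --increments '[{"translation": [0.22,-3,0],"turn": 0.016,"jaw": 1},{"translation": [0.23,-3.5,0],"turn": 0.016,"jaw": 1},{"translation": [0.23,-3.5,0],"turn": 0.016,"jaw": 1},{"translation": [0.23,-3.5,0],"turn": 0.016,"jaw": 1},{"translation": [0.23,-3.5,0],"turn": 0.016,"jaw": 1},{"translation": [0.23,-3.5,0],"turn": 0.016,"jaw": 1},{"translation": [0.23,-3.5,0],"turn": 0.016,"jaw": 1},{"translation": [0.23,-3.5,0],"turn": 0.016,"jaw": 1},{"translation": [0.23,-3.5,-1],"turn": 0.016,"jaw": 1},{"translation": [0.23,-3.5,-2],"turn": 0.016,"jaw": 1},{"translation": [0.23,-3.5,-2],"turn": 0.016,"jaw": 1},{"translation": [0.23,-2.65,-1],"turn": 0.019,"jaw": 1}]'

```text
t: 4.4
tool_pos: [573.1, -228.8, 182.3]
eef_rot: [[-0.006, -0.987, -0.163], [0.003, -0.163, 0.987], [-1.0, 0.005, 0.004]]
force: [0.9, 0.5, -4.5]
width: 0.571
```

step_arm --increments '[{"translation": [0,0,-1],"turn": 0,"jaw": 1},{"translation": [0,0,0],"turn": 0,"jaw": 1},{"translation": [0,0,0],"turn": 0,"jaw": 1}]'

```text
t: 4.65
tool_pos: [574.4, -225.9, 175.6]
eef_rot: [[-0.003, -0.986, -0.164], [0.002, -0.164, 0.986], [-1.0, 0.002, 0.003]]
force: [-0.3, 0.3, -3.7]
width: 0.571
```

```bash
cat > st.py <<'E'
from bench import telemetry
from h import *
s=telemetry.sense();R=s["eef_rot"];print(s["t"],s["tool_pos"].round(1),"jawang",np.arctan2(R[1,2],R[0,2]).round(4),s["force"].round(1),round(s["width"],3),"q",s["joint_positions"].round(2))
p=[430.3,-251.5,.166];print("tcp in deck",((s["tool_pos"]-[p[0],p[1],45])@deckR(p[2])).round(1))
E
python3 st.py
python3 - <<'E'
from h import *
a=vision.camera("scene");b=vision.camera("top")
a=cv2.resize(a[150:290,150:290],(560,560),interpolation=cv2.INTER_CUBIC)
cv2.imwrite("pics/s2.png",a)
cv2.imwrite("pics/t2.png",cv2.resize(b[170:320,360:480],None,fx=4,fy=4,interpolation=cv2.INTER_CUBIC))
E
```

```text
4.65 [ 574.4 -225.9  175.6] jawang 1.7356 [-0.3  0.3 -3.7] 0.571 q [-0.56  0.56  1.27  0.    1.31 -2.3 ]
tcp in deck [192.1   1.5  40. ]
```

View pics/s2.png

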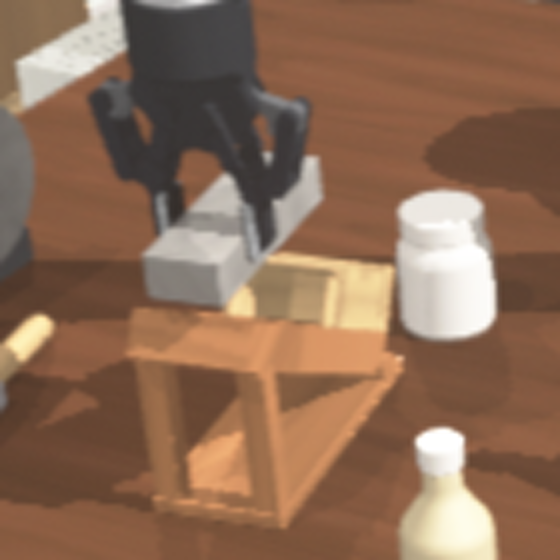

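View pics/t2.png

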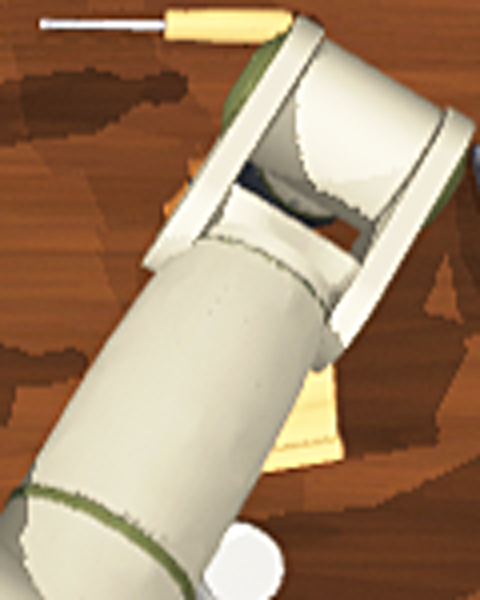

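step_arm --increments '[{"translation": [0,-0.12,-0.8],"turn": 0,"jaw": 1},{"translation": [0,0,-0.7],"turn": 0,"jaw": 1},{"translation": [0,0,-0.3],"turn": 0,"jaw": 1},{"translation": [0,0,-0.2],"turn": 0,"jaw": 1},{"translation": [0,0,-0.2],"turn": 0,"jaw": 1},{"translation": [0,0,0],"turn": 0,"jaw": 1}]'

```text
t: 5.25
tool_pos: [575.3, -227.6, 157.9]
eef_rot: [[0.002, -0.986, -0.165], [-0.002, -0.165, 0.986], [-1.0, -0.001, -0.002]]
force: [-8.9, 3.2, 13.5]
width: 0.569
```

```bash
python3 st.py
```

```text
5.25 [ 575.3 -227.6  157.9] jawang 1.7366 [-8.9  3.2 13.5] 0.569 q [-0.57  0.58  1.3  -0.    1.27 -2.3 ]
tcp in deck [183.7  -0.4  24.3]
```

step_arm --increments '[{"translation": [0.1,0.02,-0.2],"turn": 0,"jaw": 1},{"translation": [0.15,0.02,-0.2],"turn": 0,"jaw": 1},{"translation": [0.2,0.03,-0.1],"turn": 0,"jaw": 1},{"translation": [0.2,0.03,-0.1],"turn": 0,"jaw": 1},{"translation": [0.2,0.03,-0.1],"turn": 0,"jaw": 1},{"translation": [0.1,0.02,0],"turn": 0,"jaw": 1}]'

```text
t: 5.75
tool_pos: [583.0, -228.5, 153.7]
eef_rot: [[-0.002, -0.986, -0.164], [-0.006, -0.164, 0.986], [-1.0, 0.003, -0.006]]
force: [-28.9, -4.2, 34.4]
width: 0.572
```

```bash
python3 st.py;  python3 - <<'E'
from h import *
a=vision.camera("scene")
a=cv2.resize(a[150:290,150:290],(560,560),interpolation=cv2.INTER_CUBIC)
cv2.imwrite("pics/s3.png",a)
E
```

```text
5.75 [ 583.  -228.5  153.7] jawang 1.7357 [-28.9  -4.2  34.4] 0.572 q [-0.56  0.6   1.27 -0.01  1.27 -2.29]
tcp in deck [188.   -2.5  17. ]
```

View pics/s3.png

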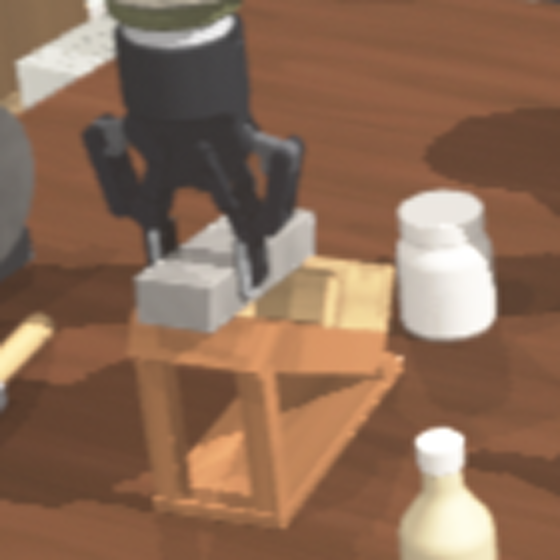

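step_arm --increments '[{"translation": [-0.2,0.0,0.3],"turn": 0,"jaw": 1},{"translation": [-0.1,0.03,0.2],"turn": 0,"jaw": 1},{"translation": [0,0,0],"turn": 0,"jaw": 0.38},{"translation": [0,0,0],"turn": 0,"jaw": 0.38},{"translation": [0,0,0],"turn": 0,"jaw": 0.38},{"translation": [0,0,0],"turn": 0,"jaw": 0.38}]'

```text
t: 6.3
tool_pos: [581.9, -225.5, 152.9]
eef_rot: [[-0.0, -0.986, -0.165], [0.0, -0.165, 0.986], [-1.0, 0.0, 0.0]]
force: [0.4, 0.4, -0.3]
width: 0.622
```

```bash
python3 st.py;  python3 - <<'E'
from h import *
a=vision.camera("scene")
a=cv2.resize(a[150:290,150:290],(560,560),interpolation=cv2.INTER_CUBIC)
cv2.imwrite("pics/s4.png",a)
E
```

```text
6.3 [ 581.9 -225.5  152.9] jawang 1.7364 [ 0.4  0.4 -0.3] 0.622 q [-0.56  0.59  1.28  0.    1.27 -2.29]
tcp in deck [187.1   0.6  16.6]
```

View pics/s4.png

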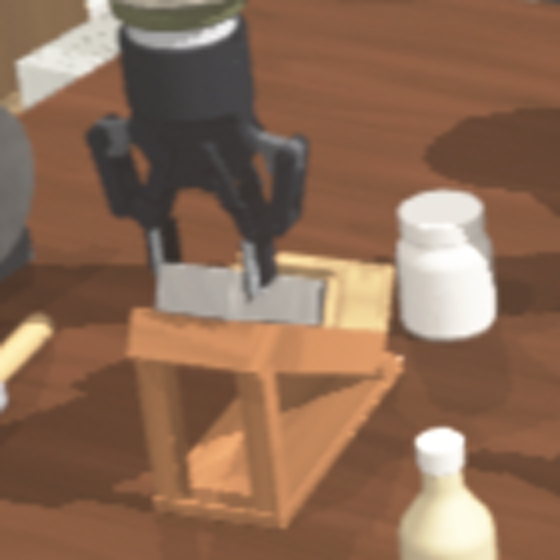

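Run:
```python
from h import *
p=[430.3,-251.5,.166]
for L in(60,70,80,90,100,110): print(L,proj("scene",deckW(p,[(L+150,-25,30),(L+150,25,30),(L,25,30),(L,25,0)])).round(1).tolist())
a=cv2.imread("pics/s4.png");cv2.imwrite("pics/s4z.png",cv2.resize(a[220:360,120:400],None,fx=2.8,fy=2.8))
```

```text
60 [[191.0, 215.7], [209.7, 218.1], [233.6, 220.6], [232.2, 231.8]]
70 [[189.2, 215.4], [208.0, 217.9], [232.1, 220.5], [230.7, 231.7]]
80 [[187.3, 215.2], [206.2, 217.7], [230.6, 220.3], [229.2, 231.6]]
90 [[185.4, 215.0], [204.4, 217.5], [229.1, 220.1], [227.7, 231.5]]
100 [[183.4, 214.8], [202.6, 217.3], [227.6, 220.0], [226.2, 231.4]]
110 [[181.5, 214.6], [200.7, 217.1], [226.1, 219.8], [224.7, 231.4]]
```

View pics/s4z.png

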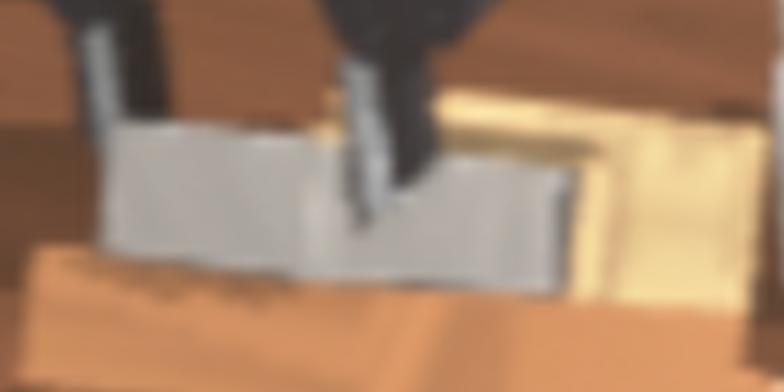

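step_arm --increments '[{"translation": [0,0,-0.4],"turn": 0,"jaw": 0.38},{"translation": [0,0,0],"turn": 0,"jaw": 1},{"translation": [0,0,0],"turn": 0,"jaw": 1},{"translation": [0,0,0],"turn": 0,"jaw": 1},{"translation": [0,0,0],"turn": 0,"jaw": 1},{"translation": [-0.43,-0.07,-0.25],"turn": 0,"jaw": 1},{"translation": [-0.43,-0.07,-0.25],"turn": 0,"jaw": 1},{"translation": [-0.43,-0.07,-0.25],"turn": 0,"jaw": 1}]'

```text
t: 7.02
tool_pos: [568.5, -228.4, 141.4]
eef_rot: [[0.0, -0.986, -0.165], [-0.001, -0.165, 0.986], [-1.0, 0.0, -0.001]]
force: [2.0, -3.7, -2.1]
width: 0.564
```

```bash
python3 st.py
```

```text
7.0167 [ 568.5 -228.4  141.4] jawang 1.7364 [ 2.  -3.7 -2.1] 0.564 q [-0.57  0.58  1.34 -0.    1.22 -2.31]
tcp in deck [ 1.696e+02 -1.000e-01  1.340e+01]
```

step_arm --increments '[{"translation": [-0.43,-0.07,-0.25],"turn": 0,"jaw": 1},{"translation": [-0.43,-0.07,-0.25],"turn": 0,"jaw": 1},{"translation": [-0.43,-0.07,-0.25],"turn": 0,"jaw": 1},{"translation": [-0.43,-0.07,-0.25],"turn": 0,"jaw": 1}]'

```text
t: 7.35
tool_pos: [551.5, -231.5, 131.7]
eef_rot: [[0.001, -0.986, -0.165], [-0.002, -0.165, 0.986], [-1.0, -0.001, -0.002]]
force: [4.7, -5.4, -1.1]
width: 0.568
```

step_arm --increments '[{"translation": [-0.43,-0.07,-0.25],"turn": 0,"jaw": 1},{"translation": [-0.43,-0.07,-0.25],"turn": 0,"jaw": 1},{"translation": [-0.43,-0.07,-0.25],"turn": 0,"jaw": 1},{"translation": [-0.43,-0.07,-0.25],"turn": 0,"jaw": 1}]'

```text
t: 7.68
tool_pos: [534.5, -234.6, 121.9]
eef_rot: [[0.002, -0.986, -0.164], [-0.002, -0.164, 0.986], [-1.0, -0.001, -0.003]]
force: [5.1, -7.3, -0.6]
width: 0.566
```

```bash
python3 st.py;  python3 - <<'E'
from h import *
a=vision.camera("scene")
a=cv2.resize(a[150:290,150:290],(560,560),interpolation=cv2.INTER_CUBIC)
cv2.imwrite("pics/s5.png",a)
E
```

```text
7.6833 [ 534.5 -234.6  121.9] jawang 1.7359 [ 5.1 -7.3 -0.6] 0.566 q [-0.61  0.54  1.46 -0.    1.14 -2.35]
tcp in deck [129.9  -0.5  13.8]
```

View pics/s5.png

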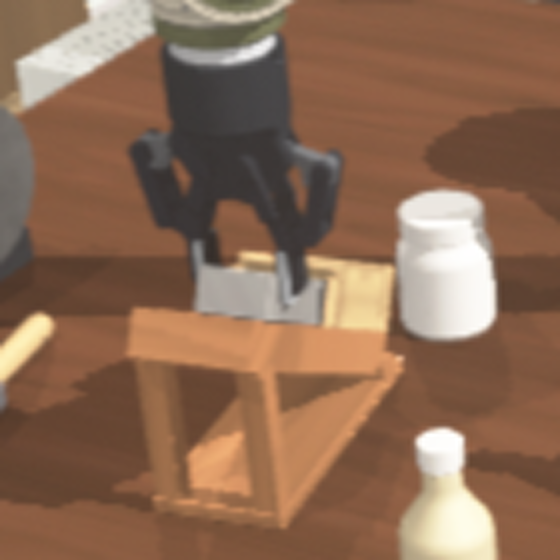

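step_arm --increments '[{"translation": [-0.43,-0.12,-0.25],"turn": 0,"jaw": 1},{"translation": [-0.43,-0.1,-0.25],"turn": 0,"jaw": 1},{"translation": [-0.26,-0.04,-0.15],"turn": 0,"jaw": 1}]'

```text
t: 7.98
tool_pos: [526.2, -236.6, 117.2]
eef_rot: [[0.011, -0.987, -0.162], [-0.002, -0.162, 0.987], [-1.0, -0.01, -0.004]]
force: [24.7, 4.6, 13.1]
width: 0.573
```

step_arm --increments '[{"translation": [-0.26,-0.04,-0.15],"turn": 0,"jaw": 1},{"translation": [-0.26,-0.04,-0.15],"turn": 0,"jaw": 1}]'

```text
t: 8.15
tool_pos: [525.8, -237.1, 117.7]
eef_rot: [[0.023, -0.987, -0.162], [-0.004, -0.162, 0.987], [-1.0, -0.022, -0.008]]
force: [42.9, 4.6, 23.0]
width: 0.574
```

step_arm --increments '[{"translation": [-0.26,-0.04,-0.15],"turn": 0,"jaw": 1},{"translation": [-0.17,-0.03,-0.1],"turn": 0,"jaw": 1}]'

```text
t: 8.32
tool_pos: [525.4, -237.9, 118.2]
eef_rot: [[0.034, -0.986, -0.163], [-0.008, -0.164, 0.986], [-0.999, -0.033, -0.013]]
force: [55.7, 16.9, 34.9]
width: 0.569
```

```bash
python3 st.py;  python3 - <<'E'
from h import *
a=vision.camera("scene")
a=cv2.resize(a[150:290,150:290],(560,560),interpolation=cv2.INTER_CUBIC)
cv2.imwrite("pics/s6.png",a)
E
```

```text
8.3167 [ 525.4 -237.9  118.2] jawang 1.7348 [55.7 16.9 34.9] 0.569 q [-0.63  0.51  1.51  0.02  1.08 -2.38]
tcp in deck [119.8  -2.3  15.4]
```

View pics/s6.png

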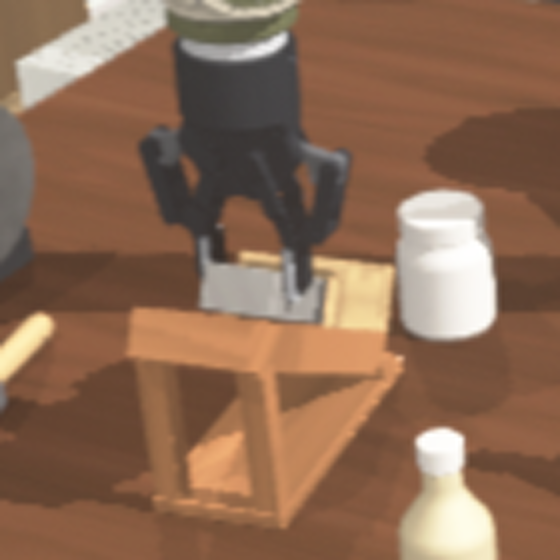

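step_arm --increments '[{"translation": [0.6,0.1,0.3],"turn": 0,"jaw": 1},{"translation": [0.5,0.05,0.35],"turn": 0,"jaw": 1},{"translation": [0,0,0],"turn": 0,"jaw": 0.3},{"translation": [0,0,0],"turn": 0,"jaw": 0.3},{"translation": [0,0,0],"turn": 0,"jaw": 0.3},{"translation": [0,0,0],"turn": 0,"jaw": 0.3}]'

```text
t: 8.87
tool_pos: [524.1, -235.8, 115.8]
eef_rot: [[-0.001, -0.986, -0.164], [0.001, -0.164, 0.986], [-1.0, 0.001, 0.001]]
force: [-0.9, 0.2, 0.2]
width: 0.703
```

step_arm --increments '[{"translation": [0.5,0,2],"turn": 0,"jaw": 0.3},{"translation": [1,0,3],"turn": 0,"jaw": 0.3},{"translation": [0,2,3],"turn": 0,"jaw": 0.4},{"translation": [-1,3.5,1],"turn": 0,"jaw": 0.4},{"translation": [-1,3.5,1],"turn": 0,"jaw": 0.4},{"translation": [-1,3.5,0],"turn": 0,"jaw": 0.4},{"translation": [-1,3.5,0],"turn": 0,"jaw": 0.4},{"translation": [-1,3,0],"turn": 0,"jaw": 0.4},{"translation": [-1,2,0],"turn": 0,"jaw": 0.4},{"translation": [0,1,0],"turn": 0,"jaw": 0.4}]'

```text
t: 9.7
tool_pos: [478.1, -13.8, 216.3]
eef_rot: [[-0.001, -0.986, -0.166], [0.001, -0.166, 0.986], [-1.0, 0.001, 0.001]]
force: [0.8, -0.3, 0.3]
width: 0.606
```

```bash
python3 st.py;  python3 - <<'E'
from h import *
a=vision.camera("scene");b=vision.camera("top");p=[430.3,-251.5,.166]
cv2.imwrite("pics/s7r.png",a);cv2.imwrite("pics/t7r.png",b)
for n,im,(x0,y0,x1,y1),k in(("top",b,(380,200,460,300),5),("scene",a,(180,200,260,280),5)):
    im=cv2.resize(im[y0:y1,x0:x1],None,fx=k,fy=k,interpolation=cv2.INTER_CUBIC)
    cv2.imwrite(f"pics/r7_{n}.png",im)
    q=((proj(n,deckW(p,[(150,25,30),(150,-25,30),(150,-25,0),(150,25,0)]))-[x0,y0])*k+k/2).astype(int);print(n,q.tolist())
a=cv2.imread("pics/r7_top.png");b=cv2.imread("pics/r7_scene.png");cv2.imwrite("pics/r7.png",np.hstack([a[:400],b]))
E
```

```text
9.7 [478.1 -13.8 216.3] jawang 1.7376 [ 0.8 -0.3  0.3] 0.606 q [-0.27  0.22  1.66  0.    1.26 -2.01]
tcp in deck [160.5 226.5 105.1]
top [[191, 176], [277, 163], [263, 145], [179, 158]]
scene [[201, 98], [110, 86], [103, 145], [194, 157]]
```

View pics/r7.png

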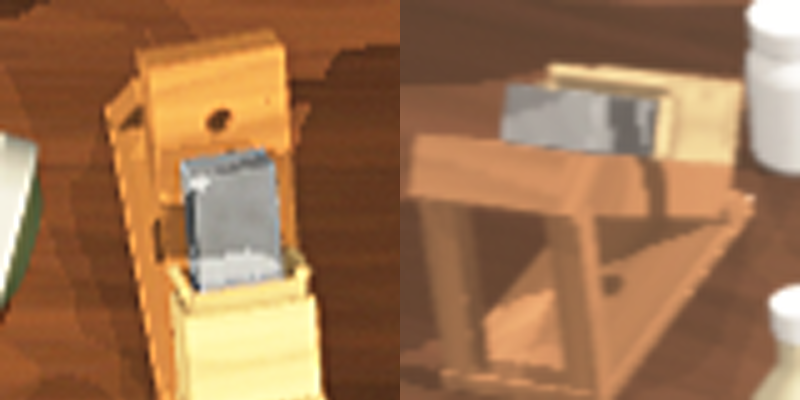

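step_arm --increments '[{"translation": [-0.9,1.6,-1],"turn": 0,"jaw": 0.4},{"translation": [-0.9,1.6,-2],"turn": 0,"jaw": 0.4},{"translation": [-0.9,1.6,-2],"turn": 0,"jaw": 0.4},{"translation": [0,0,-2],"turn": 0,"jaw": 0.4},{"translation": [0,0,0],"turn": 0,"jaw": 0.4}]'

```text
t: 10.22
tool_pos: [451.5, 31.5, 143.3]
eef_rot: [[-0.006, -0.986, -0.164], [0.001, -0.164, 0.986], [-1.0, 0.006, 0.002]]
force: [-0.3, -0.2, 0.7]
width: 0.599
```

```bash
python3 st.py;  python3 - <<'E'
from h import *
a=vision.camera("scene")
cv2.imwrite("pics/s8.png",cv2.resize(a[170:300,260:400],None,fx=4,fy=4,interpolation=cv2.INTER_CUBIC))
p=[430.3,-251.5,.166]
b=cv2.imread("pics/t7r.png");crop(b,405,210,445,250,14,"pics/t7z.png")
print(((proj("top",deckW(p,[(169,0,0),(150,25,30),(150,-25,30),(150,-25,0),(150,25,0)]))-[405,210])*14+7).round().tolist())
E
```

```text
10.2167 [451.5  31.5 143.3] jawang 1.7356 [-0.3 -0.2  0.7] 0.599 q [-0.19  0.25  1.82 -0.    1.07 -1.93]
tcp in deck [107.7 275.6  51.3]
[[265.0, 202.0], [187.0, 356.0], [426.0, 319.0], [388.0, 267.0], [154.0, 303.0]]
```

View pics/s8.png

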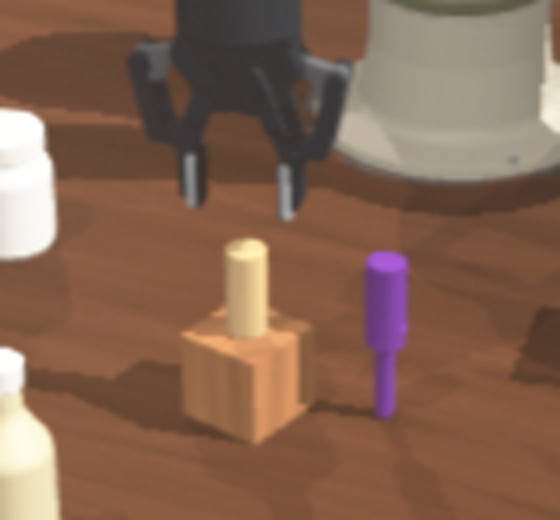

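View pics/t7z.png

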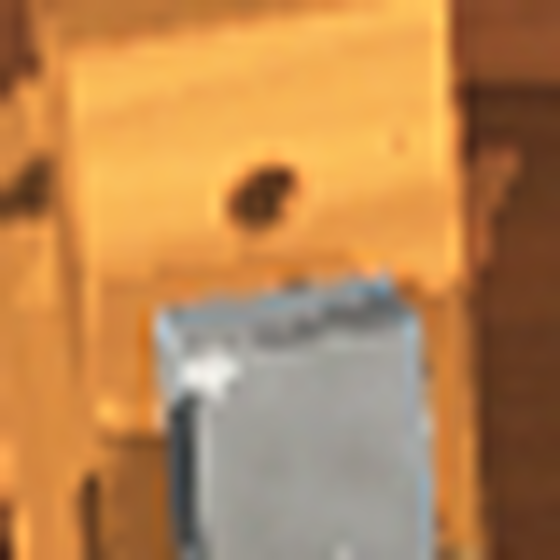

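step_arm --increments '[{"translation": [-0.05,0.2,-2.5],"turn": 0,"jaw": 0.4},{"translation": [0,0,-1.8],"turn": 0,"jaw": 0.4},{"translation": [0,0,-1],"turn": 0,"jaw": 0.4},{"translation": [0,0,0],"turn": 0,"jaw": 0.4},{"translation": [0,0,0],"turn": 0,"jaw": 1},{"translation": [0,0,0],"turn": 0,"jaw": 1},{"translation": [0,0,0],"turn": 0,"jaw": 1},{"translation": [0,0,0],"turn": 0,"jaw": 1},{"translation": [0,0,0],"turn": 0,"jaw": 1},{"translation": [0,0,0],"turn": 0,"jaw": 1},{"translation": [0,0,0],"turn": 0,"jaw": 1}]'

```text
t: 11.18
tool_pos: [453.4, 33.4, 94.7]
eef_rot: [[0.003, -0.986, -0.165], [-0.001, -0.165, 0.986], [-1.0, -0.003, -0.002]]
force: [0.2, -0.5, 6.5]
width: 0.287
```

```bash
python3 st.py;  python3 - <<'E'
from h import *
a=vision.camera("scene");b=vision.camera("top")
cv2.imwrite("pics/s9.png",cv2.resize(a[170:300,260:400],None,fx=4,fy=4,interpolation=cv2.INTER_CUBIC))
E
```

```text
11.1833 [453.4  33.4  94.7] jawang 1.7362 [ 0.2 -0.5  6.5] 0.287 q [-0.18  0.33  1.88 -0.    0.93 -1.92]
tcp in deck [ 85.3 277.2   8.1]
```

View pics/s9.png

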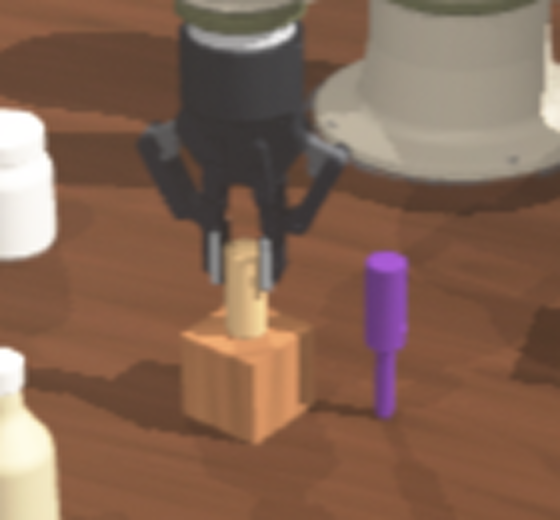

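step_arm --increments '[{"translation": [0,0,2.5],"turn": 0,"jaw": 1},{"translation": [0,0,3.5],"turn": 0,"jaw": 1},{"translation": [0,0,3.5],"turn": 0,"jaw": 1},{"translation": [0,0,3.5],"turn": 0,"jaw": 1},{"translation": [1,-2.2,2.5],"turn": 0,"jaw": 1},{"translation": [1.4,-3,1],"turn": 0,"jaw": 1},{"translation": [1.4,-3,0],"turn": 0,"jaw": 1},{"translation": [1.4,-3,0],"turn": 0,"jaw": 1},{"translation": [1.4,-3,0],"turn": 0,"jaw": 1},{"translation": [1.4,-3,0],"turn": 0,"jaw": 1},{"translation": [1.4,-3,0],"turn": 0,"jaw": 1},{"translation": [1.4,-3,0],"turn": 0,"jaw": 1}]'

```text
t: 12.28
tool_pos: [560.6, -199.7, 258.6]
eef_rot: [[0.0, -0.986, -0.164], [-0.0, -0.164, 0.986], [-1.0, -0.0, -0.0]]
force: [0.4, 0.4, -0.9]
width: 0.282
```

step_arm --increments '[{"translation": [1.2,-2,0],"turn": 0,"jaw": 1},{"translation": [0.2,-0.8,0],"turn": 0,"jaw": 1},{"translation": [0,0,0],"turn": 0,"jaw": 1},{"translation": [0,0,0],"turn": 0,"jaw": 1}]'

```text
t: 12.62
tool_pos: [574.0, -225.6, 258.3]
eef_rot: [[-0.0, -0.986, -0.164], [0.0, -0.164, 0.986], [-1.0, 0.0, 0.001]]
force: [-0.0, 0.5, -1.4]
width: 0.279
```

```bash
python3 st.py;  python3 - <<'E'
from h import *
a=vision.camera("scene")
cv2.imwrite("pics/s10r.png",a)
crop(a,170,110,290,230,5,"pics/s10.png")
from bench import telemetry
s=telemetry.sense()["tool_pos"]
print([((proj("scene",s+[0,0,k])-[170,110])*5+2.5).round().tolist() for k in(-90,-85,-35,0,25)])
E
```

```text
12.6167 [ 574.  -225.6  258.3] jawang 1.7359 [-0.   0.5 -1.4] 0.279 q [-0.56  0.51  1.15  0.    1.49 -2.3 ]
tcp in deck [233.1   1.8 111.7]
[[[179.0, 531.0]], [[177.0, 522.0]], [[166.0, 431.0]], [[158.0, 365.0]], [[152.0, 317.0]]]
```

View pics/s10.png

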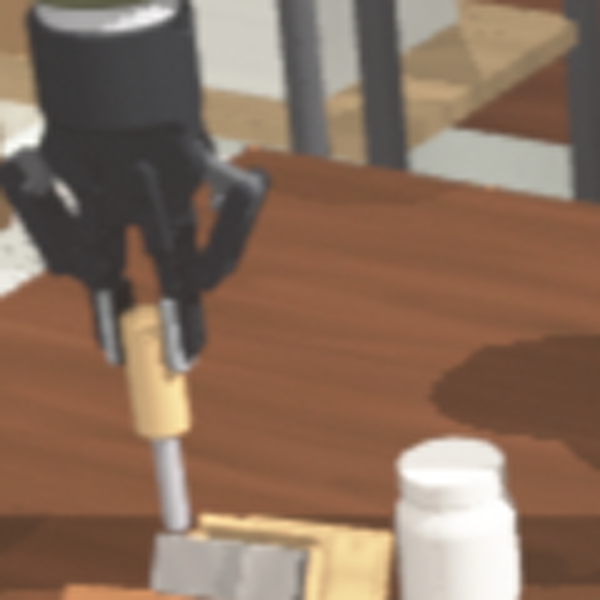

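step_arm --increments '[{"translation": [0.15,-0.15,-1.2],"turn": 0,"jaw": 1},{"translation": [0,0,-1.2],"turn": 0,"jaw": 1},{"translation": [0,0,-0.8],"turn": 0,"jaw": 1},{"translation": [0,0,-0.4],"turn": 0,"jaw": 1},{"translation": [0,0,-0.3],"turn": 0,"jaw": 1},{"translation": [0,0,-0.3],"turn": 0,"jaw": 1},{"translation": [0,0,0],"turn": 0,"jaw": 1}]'

```text
t: 13.25
tool_pos: [575.5, -228.1, 216.6]
eef_rot: [[-0.0, -0.986, -0.164], [-0.002, -0.164, 0.986], [-1.0, 0.0, -0.002]]
force: [-1.2, -4.2, -0.5]
width: 0.281
```

```bash
python3 st.py;  python3 - <<'E'
from h import *
a=vision.camera("scene");b=vision.camera("top")
crop(a,170,130,290,250,5,"pics/s11.png")
E
```

```text
13.25 [ 575.5 -228.1  216.6] jawang 1.736 [-1.2 -4.2 -0.5] 0.281 q [-0.57  0.53  1.21 -0.    1.4  -2.3 ]
tcp in deck [213.2  -1.   75. ]
```

View pics/s11.png

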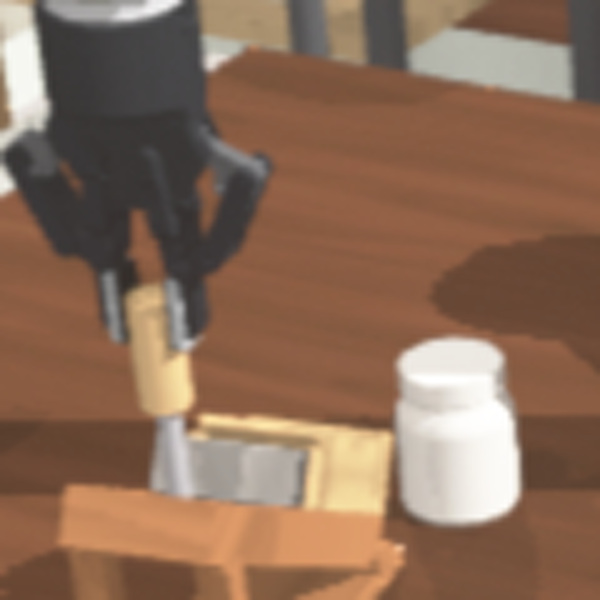

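step_arm --increments '[{"translation": [0.02,-0.1,-0.15],"turn": 0,"jaw": 1},{"translation": [0,0,-0.2],"turn": 0,"jaw": 1},{"translation": [0,0,-0.2],"turn": 0,"jaw": 1}]'

```text
t: 13.6
tool_pos: [576.2, -229.1, 211.0]
eef_rot: [[0.001, -0.986, -0.164], [-0.001, -0.164, 0.986], [-1.0, -0.001, -0.001]]
force: [-2.0, -5.0, 3.3]
width: 0.28
```

step_arm --increments '[{"translation": [0,0,-0.2],"turn": 0,"jaw": 1},{"translation": [0,0,-0.2],"turn": 0,"jaw": 1}]'

```text
t: 13.77
tool_pos: [576.7, -229.4, 208.3]
eef_rot: [[0.003, -0.986, -0.164], [-0.003, -0.164, 0.986], [-1.0, -0.003, -0.003]]
force: [-2.6, -4.4, 15.3]
width: 0.288
```

```bash
python3 st.py
```

```text
13.7667 [ 576.7 -229.4  208.3] jawang 1.7358 [-2.6 -4.4 15.3] 0.288 q [-0.57  0.54  1.22 -0.    1.37 -2.3 ]
tcp in deck [209.8  -2.4  67.4]
```

step_arm --increments '[{"translation": [-0.4,-0.1,0],"turn": 0,"jaw": 1},{"translation": [-0.41,-0.09,0],"turn": 0,"jaw": 1},{"translation": [-0.41,-0.07,-0.04],"turn": 0,"jaw": 1},{"translation": [-0.41,-0.07,-0.06],"turn": 0,"jaw": 1}]'

```text
t: 14.1
tool_pos: [561.1, -231.4, 206.9]
eef_rot: [[0.005, -0.986, -0.165], [0.0, -0.165, 0.986], [-1.0, -0.005, -0.001]]
force: [1.2, -0.7, 4.2]
width: 0.286
```

```bash
python3 st.py;  python3 - <<'E'
from h import *
a=vision.camera("scene")
crop(a,170,130,290,250,5,"pics/s12.png")
E
```

```text
14.1 [ 561.1 -231.4  206.9] jawang 1.7363 [ 1.2 -0.7  4.2] 0.286 q [-0.59  0.51  1.27  0.    1.35 -2.32]
tcp in deck [195.5  -1.8  74. ]
```

View pics/s12.png

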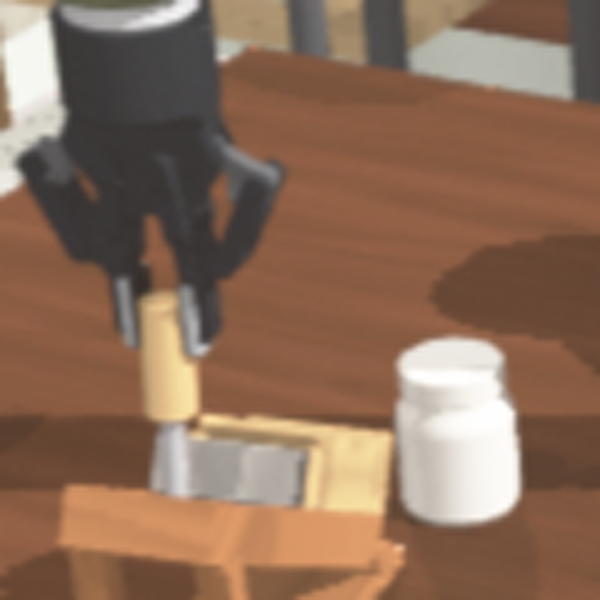

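step_arm --increments '[{"translation": [-0.4,-0.07,-0.1],"turn": 0,"jaw": 1},{"translation": [-0.4,-0.07,-0.12],"turn": 0,"jaw": 1},{"translation": [-0.4,-0.07,-0.14],"turn": 0,"jaw": 1},{"translation": [-0.4,-0.07,-0.16],"turn": 0,"jaw": 1}]'

```text
t: 14.48
tool_pos: [544.8, -234.2, 201.3]
eef_rot: [[0.004, -0.986, -0.165], [0.0, -0.165, 0.986], [-1.0, -0.004, -0.0]]
force: [4.4, 0.5, 5.3]
width: 0.283
```

step_arm --increments '[{"translation": [-0.38,-0.06,-0.17],"turn": 0,"jaw": 1},{"translation": [-0.38,-0.06,-0.17],"turn": 0,"jaw": 1},{"translation": [-0.38,-0.06,-0.18],"turn": 0,"jaw": 1},{"translation": [-0.35,-0.06,-0.19],"turn": 0,"jaw": 1}]'

```text
t: 14.82
tool_pos: [528.7, -236.9, 193.4]
eef_rot: [[0.001, -0.986, -0.165], [0.0, -0.165, 0.986], [-1.0, -0.001, 0.0]]
force: [3.4, 0.9, 4.6]
width: 0.278
```

```bash
python3 st.py;  python3 - <<'E'
from h import *
a=vision.camera("scene")
crop(a,170,130,290,250,5,"pics/s13.png")
E
```

```text
14.8167 [ 528.7 -236.9  193.4] jawang 1.7361 [3.4 0.9 4.6] 0.278 q [-0.62  0.46  1.38  0.    1.3  -2.36]
tcp in deck [160.3  -1.9  78.8]
```

View pics/s13.png

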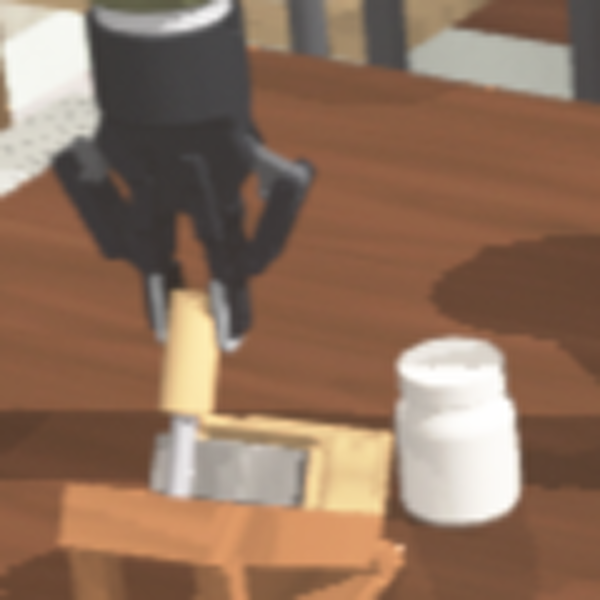

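step_arm --increments '[{"translation": [0.17,0.03,-0.35],"turn": 0,"jaw": 1},{"translation": [0.2,0.03,-0.35],"turn": 0,"jaw": 1},{"translation": [0.2,0.03,-0.35],"turn": 0,"jaw": 1}]'

```text
t: 15.12
tool_pos: [534.7, -236.0, 182.5]
eef_rot: [[-0.0, -0.986, -0.165], [0.0, -0.165, 0.986], [-1.0, 0.0, 0.0]]
force: [2.4, 0.1, 3.8]
width: 0.281
```

step_arm --increments '[{"translation": [0.2,0.03,-0.35],"turn": 0,"jaw": 1},{"translation": [0.2,0.03,-0.35],"turn": 0,"jaw": 1},{"translation": [0.2,0.03,-0.35],"turn": 0,"jaw": 1}]'

```text
t: 15.37
tool_pos: [540.7, -235.1, 171.9]
eef_rot: [[-0.0, -0.986, -0.165], [0.0, -0.165, 0.986], [-1.0, 0.0, 0.0]]
force: [3.6, 1.2, 3.5]
width: 0.281
```

```bash
python3 st.py;  python3 - <<'E'
from h import *
a=vision.camera("scene")
crop(a,170,130,290,250,5,"pics/s14.png")
E
```

```text
15.3667 [ 540.7 -235.1  171.9] jawang 1.7362 [3.6 1.2 3.5] 0.281 q [-0.61  0.5   1.38  0.    1.26 -2.34]
tcp in deck [160.1  -2.1  54.1]
```

View pics/s14.png

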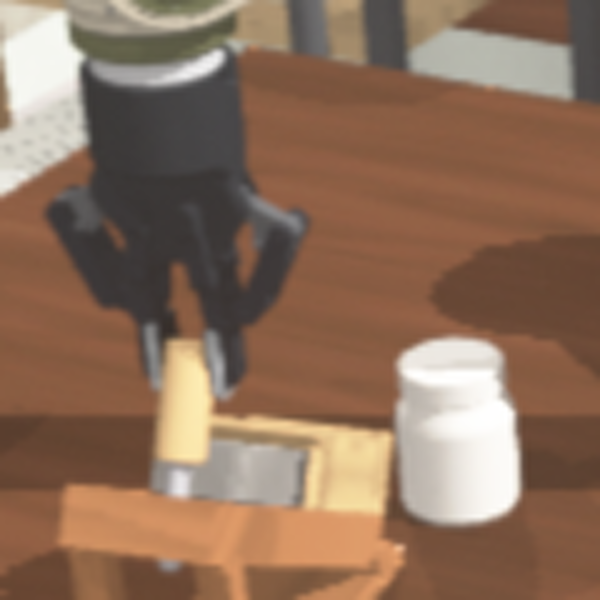

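step_arm --increments '[{"translation": [0.2,0.03,-0.35],"turn": 0,"jaw": 1},{"translation": [0.2,0.03,-0.35],"turn": 0,"jaw": 1},{"translation": [0.2,0.03,-0.35],"turn": 0,"jaw": 1}]'

```text
t: 15.67
tool_pos: [546.6, -234.3, 161.6]
eef_rot: [[-0.0, -0.986, -0.165], [0.0, -0.165, 0.986], [-1.0, 0.0, 0.0]]
force: [2.8, 1.2, 2.5]
width: 0.28
```

step_arm --increments '[{"translation": [0.15,0.02,-0.26],"turn": 0,"jaw": 1},{"translation": [0.1,0.02,-0.17],"turn": 0,"jaw": 1}]'

```text
t: 15.83
tool_pos: [548.9, -233.9, 157.2]
eef_rot: [[-0.001, -0.986, -0.165], [0.0, -0.165, 0.986], [-1.0, 0.001, 0.0]]
force: [-7.9, 0.9, 15.9]
width: 0.282
```

```bash
python3 st.py;  python3 - <<'E'
from h import *
a=vision.camera("scene")
crop(a,170,130,290,250,5,"pics/s15.png")
E
```

```text
15.8333 [ 548.9 -233.9  157.2] jawang 1.7362 [-7.9  0.9 15.9] 0.282 q [-0.6   0.53  1.37 -0.    1.24 -2.33]
tcp in deck [159.9  -2.3  37.3]
```

View pics/s15.png

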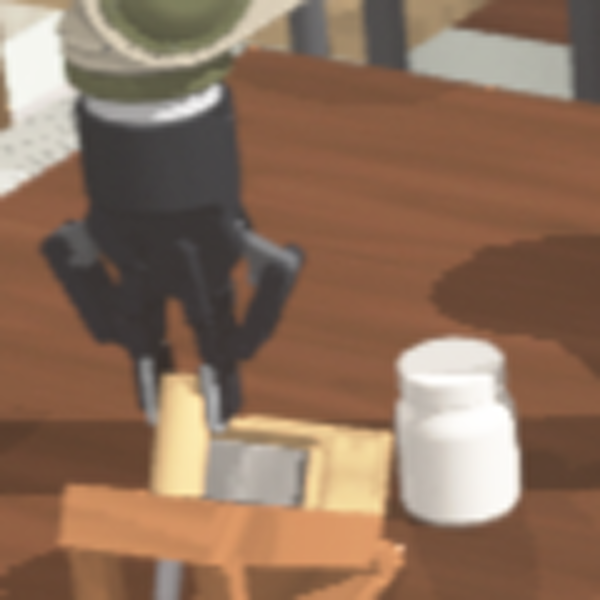

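step_arm --increments '[{"translation": [0.1,0.02,-0.17],"turn": 0,"jaw": 1},{"translation": [0,0,0],"turn": 0,"jaw": 1},{"translation": [-0.1,-0.02,0.2],"turn": 0,"jaw": 1},{"translation": [0,0,0],"turn": 0,"jaw": 0.4},{"translation": [0,0,0],"turn": 0,"jaw": 0.4},{"translation": [0,0,0],"turn": 0,"jaw": 0.4},{"translation": [0,0,0],"turn": 0,"jaw": 0.4},{"translation": [0,0,1],"turn": 0,"jaw": 0.4},{"translation": [0,0,2.5],"turn": 0,"jaw": 0.4},{"translation": [0,0,3],"turn": 0,"jaw": 0.4}]'

```text
t: 16.72
tool_pos: [548.3, -233.6, 222.9]
eef_rot: [[-0.003, -0.986, -0.164], [0.002, -0.164, 0.986], [-1.0, 0.003, 0.002]]
force: [-0.3, -0.3, 0.7]
width: 0.598
```

step_arm --increments '[{"translation": [0,0,3],"turn": 0,"jaw": 0.4},{"translation": [-0.5,3,1],"turn": 0,"jaw": 0.4},{"translation": [-0.5,3.5,0],"turn": 0,"jaw": 0.4},{"translation": [-0.5,3.5,0],"turn": 0,"jaw": 0.4},{"translation": [-0.5,3.5,0],"turn": 0,"jaw": 0.4},{"translation": [-0.5,3.5,0],"turn": 0,"jaw": 0.4},{"translation": [-0.5,3.5,0],"turn": 0,"jaw": 0.4},{"translation": [-0.5,2,0],"turn": 0,"jaw": 0.4},{"translation": [0,0,0],"turn": 0,"jaw": 0.4},{"translation": [0,0,0],"turn": 0,"jaw": 0.4}]'

```text
t: 17.55
tool_pos: [513.9, -8.4, 263.8]
eef_rot: [[0.001, -0.986, -0.166], [-0.001, -0.166, 0.986], [-1.0, -0.001, -0.001]]
force: [0.0, -0.2, 0.1]
width: 0.597
```

```bash
python3 st.py;  python3 - <<'E'
from h import *
a=vision.camera("scene");b=vision.camera("top");p=[430.3,-251.5,.166]
cv2.imwrite("pics/s16r.png",a);cv2.imwrite("pics/t16r.png",b)
out=[]
for n,im,(x0,y0,x1,y1),k in(("top",b,(380,200,460,300),5),("scene",a,(180,200,260,300),5)):
    im=cv2.resize(im[y0:y1,x0:x1],None,fx=k,fy=k,interpolation=cv2.INTER_CUBIC)
    for P,c in(([(150,25,30),(150,-25,30),(150,-25,0),(150,25,0)],(255,0,0)),([(169,0,60),(169,0,-55)],(0,0,255))):
        q=((proj(n,deckW(p,P))-[x0,y0])*k+k/2).astype(int);cv2.polylines(im,[q],True,c,1)
    out.append(im)
cv2.imwrite("pics/r16.png",np.hstack(out))
E
```

```text
17.55 [513.9  -8.4 263.8] jawang 1.7378 [ 0.  -0.2  0.1] 0.597 q [-0.24  0.27  1.47 -0.    1.4  -1.98]
tcp in deck [215.6 225.9 128.1]
```

View pics/r16.png

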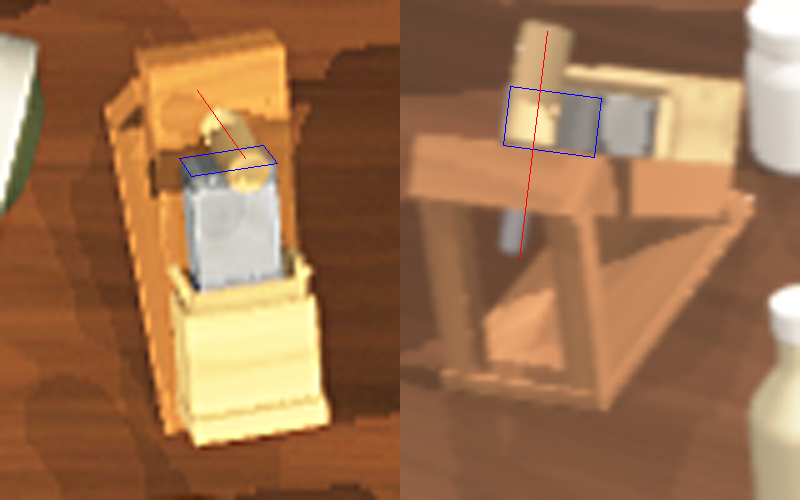

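View pics/t16r.png

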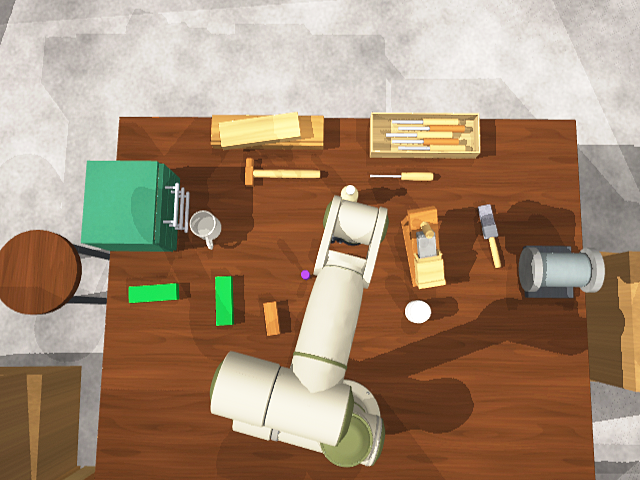

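Run:
```python
from h import *
a=cv2.imread("pics/s16r.png");b=cv2.imread("pics/t16r.png")
A=cv2.resize(a[198:258,185:245],None,fx=9,fy=9,interpolation=cv2.INTER_CUBIC)
B=cv2.resize(b[213:243,410:440],None,fx=9,fy=9,interpolation=cv2.INTER_CUBIC)
c=np.zeros((540,270,3),np.uint8);c[:270]=B;cv2.imwrite("pics/r17.png",np.hstack([A,c]))
p=[430.3,-251.5,.166]
print(((proj("scene",deckW(p,[(169,0,60),(169,0,0),(169,0,-55)]))-[185,198])*9+4.5).round().tolist())
print(((proj("top",deckW(p,[(169,0,60),(169,0,0)]))-[410,213])*9+4.5).round().tolist())
```

```text
[[220.0, 74.0], [194.0, 288.0], [170.0, 484.0]]
[[172.0, 169.0], [126.0, 103.0]]
```

View pics/r17.png

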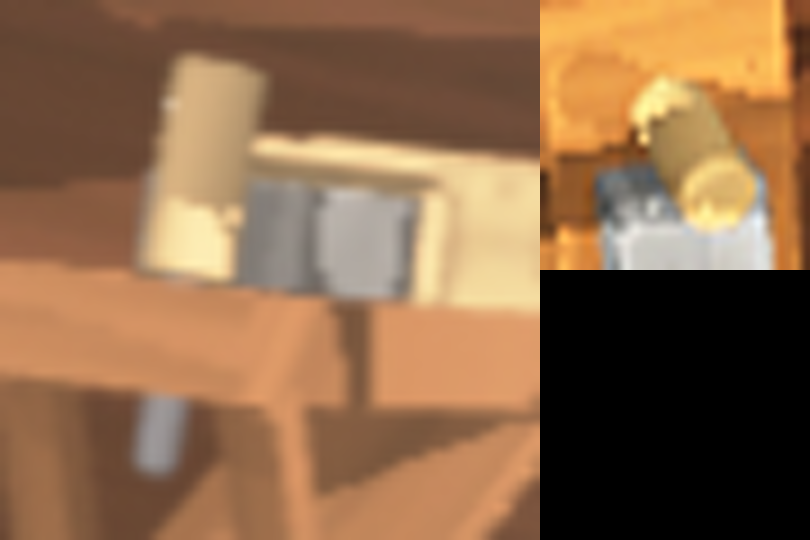

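Run:
```python
from h import *
p=[430.3,-251.5,.166]
S=lambda u,v:np.array([185+(u-4.5)/9,198+(v-4.5)/9]);T=lambda u,v:np.array([410+(u-4.5)/9,213+(v-4.5)/9])
obs=[("scene",S(220,62),115),("scene",S(156,473),0),("top",T(178,192),115)]
def pt(q,L):
    a=np.array([q[3],q[4],1]);a/=np.linalg.norm(a);return deckW(p,np.array(q[:3])+L*a)
f=lambda q:np.concatenate([proj(n,pt(q,L))[0]-uv for n,uv,L in obs])
r=least_squares(f,[169,0,-55,0,0],x_scale=[5,5,5,.1,.1]);print(r.x.round(3),r.fun.round(2))
g=lambda q:np.r_[f(q),(q[:2]-np.array([169,0])-55*0*q[3:5])*0.1]
r=least_squares(g,[169,0,-55,0,0],x_scale=[5,5,5,.1,.1]);print(r.x.round(3),r.fun.round(2))
```

```text
[ 1.71229e+02 -3.69900e+00 -5.18070e+01 -7.30000e-02  1.50000e-02] [ 0.44  0.24  0.03 -0.18  0.45 -0.29]
[ 1.7074e+02 -3.6580e+00 -5.1839e+01 -6.9000e-02  1.4000e-02] [ 0.44  0.24  0.13 -0.17  0.45 -0.29  0.17 -0.37]
```

step_arm --increments '[{"translation": [0.2,-3.2,0],"turn": 0,"jaw": 1},{"translation": [0.2,-3.3,0],"turn": 0,"jaw": 1},{"translation": [0.2,-3.3,0],"turn": 0,"jaw": 1},{"translation": [0.2,-3.3,0],"turn": 0,"jaw": 1},{"translation": [0.2,-3.3,0],"turn": 0,"jaw": 1},{"translation": [0.2,-3.3,0],"turn": 0,"jaw": 1},{"translation": [0.14,-3.2,-1.5],"turn": 0,"jaw": 1},{"translation": [0,0,-2],"turn": 0,"jaw": 1},{"translation": [0,0,-1.2],"turn": 0,"jaw": 1},{"translation": [0,0,0],"turn": 0,"jaw": 1}]'

```text
t: 18.48
tool_pos: [526.0, -239.2, 213.0]
eef_rot: [[-0.004, -0.987, -0.162], [0.003, -0.162, 0.987], [-1.0, 0.004, 0.004]]
force: [0.0, 0.7, -0.8]
width: -0.003
```

step_arm --increments '[{"translation": [0.5,0.08,-0.87],"turn": 0,"jaw": 1},{"translation": [0.5,0.08,-0.87],"turn": 0,"jaw": 1},{"translation": [0.25,0.04,-0.43],"turn": 0,"jaw": 1}]'

```text
t: 18.73
tool_pos: [540.5, -235.8, 193.6]
eef_rot: [[-0.0, -0.986, -0.165], [0.0, -0.165, 0.986], [-1.0, 0.0, 0.0]]
force: [0.3, 0.4, -0.2]
width: 0.001
```

```bash
python3 st.py;  python3 - <<'E'
from h import *
a=vision.camera("scene")
crop(a,170,130,290,250,5,"pics/s18.png")
E
```

```text
18.7333 [ 540.5 -235.8  193.6] jawang 1.7363 [ 0.3  0.4 -0.2] 0.001 q [-0.61  0.48  1.35  0.    1.31 -2.35]
tcp in deck [170.7  -2.8  73. ]
```

View pics/s18.png

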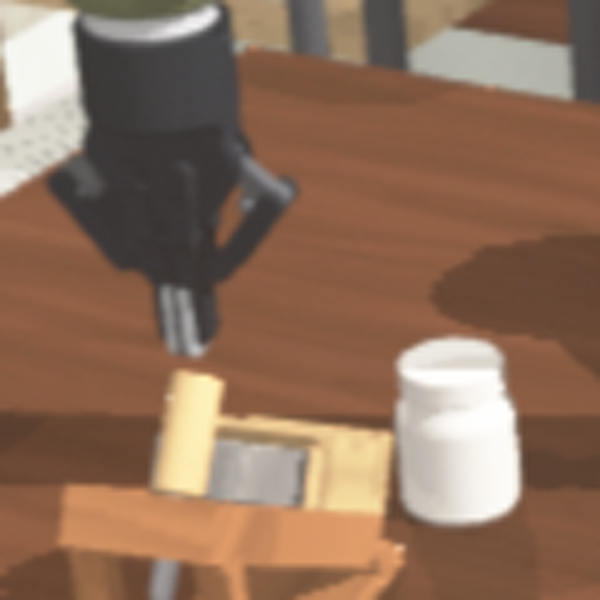

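Clearly above and centred; press gently.

step_arm --increments '[{"translation": [0.15,0.02,-0.26],"turn": 0,"jaw": 1},{"translation": [0.15,0.02,-0.26],"turn": 0,"jaw": 1},{"translation": [0.1,0.02,-0.17],"turn": 0,"jaw": 1}]'

```text
t: 19.03
tool_pos: [544.2, -235.3, 187.4]
eef_rot: [[0.0, -0.986, -0.165], [-0.0, -0.165, 0.986], [-1.0, -0.0, -0.0]]
force: [-0.2, 0.7, -0.2]
width: -0.006
```

step_arm --increments '[{"translation": [0.1,0.02,-0.17],"turn": 0,"jaw": 1},{"translation": [0.1,0.02,-0.17],"turn": 0,"jaw": 1}]'

```text
t: 19.2
tool_pos: [546.1, -235.2, 184.5]
eef_rot: [[0.001, -0.986, -0.165], [-0.001, -0.165, 0.986], [-1.0, -0.0, -0.001]]
force: [-3.8, -0.9, 12.6]
width: -0.003
```

step_arm --increments '[{"translation": [0.1,0.02,-0.17],"turn": 0,"jaw": 1},{"translation": [0,0,0],"turn": 0,"jaw": 1}]'

```text
t: 19.37
tool_pos: [547.5, -235.7, 184.8]
eef_rot: [[0.003, -0.986, -0.164], [-0.003, -0.164, 0.986], [-1.0, -0.002, -0.004]]
force: [-3.9, -0.3, 13.9]
width: -0.001
```

step_arm --increments '[{"translation": [0,0,0.5],"turn": 0,"jaw": 1},{"translation": [0,0,1.5],"turn": 0,"jaw": 1},{"translation": [0,0,3],"turn": 0,"jaw": 1},{"translation": [0,1,3],"turn": 0,"jaw": 1},{"translation": [-0.5,3.5,0],"turn": 0,"jaw": 1},{"translation": [-0.5,3.5,0],"turn": 0,"jaw": 1},{"translation": [-0.5,3.5,0],"turn": 0,"jaw": 1},{"translation": [-0.5,3.5,0],"turn": 0,"jaw": 1},{"translation": [-0.5,3.5,0],"turn": 0,"jaw": 1},{"translation": [-0.5,3,0],"turn": 0,"jaw": 1},{"translation": [0,0,0],"turn": 0,"jaw": 1},{"translation": [0,0,0],"turn": 0,"jaw": 1}]'

```text
t: 20.37
tool_pos: [516.8, -18.7, 262.7]
eef_rot: [[0.001, -0.986, -0.167], [-0.0, -0.167, 0.986], [-1.0, -0.001, -0.0]]
force: [0.1, -0.5, -0.3]
width: -0.001
```

```bash
python3 st.py;  python3 - <<'E'
from h import *
a=vision.camera("scene");b=vision.camera("top")
cv2.imwrite("pics/s19r.png",a);cv2.imwrite("pics/t19r.png",b)
A=cv2.resize(a[198:258,185:245],None,fx=9,fy=9,interpolation=cv2.INTER_CUBIC)
B=cv2.resize(b[213:243,410:440],None,fx=9,fy=9,interpolation=cv2.INTER_CUBIC)
c=np.zeros((540,270,3),np.uint8);c[:270]=B;cv2.imwrite("pics/r19.png",np.hstack([A,c]))
E
```

```text
20.3667 [516.8 -18.7 262.7] jawang 1.7384 [ 0.1 -0.5 -0.3] -0.001 q [-0.26  0.27  1.47 -0.    1.4  -2.  ]
tcp in deck [216.  215.3 126.6]
```

View pics/r19.png

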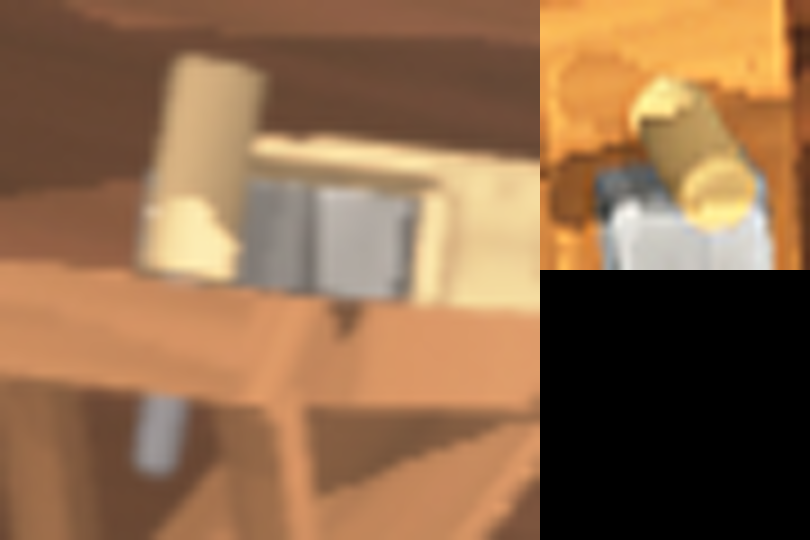

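View pics/s19r.png

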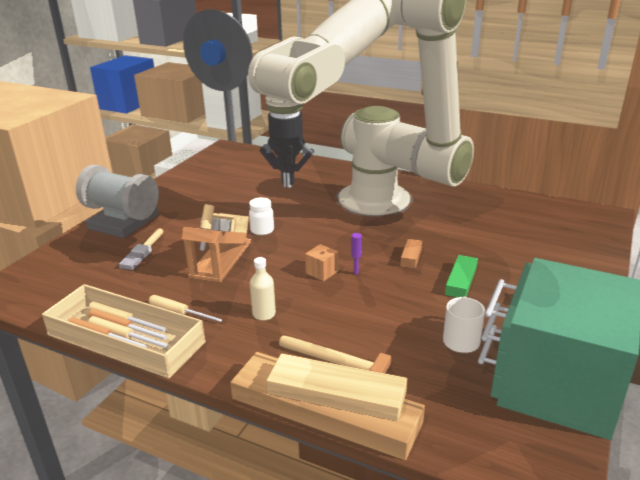

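```bash
python3 -c "
from bench import order
print(order.hand_in())"
```

```text
the job is handed in; nothing more can be done
None
```

I slid the stone home in its case and locked it with the wooden-handled pin. I handed the job in at about 20.4 s of the 64 s allowed; the hand-in gives no verdict.

- **Stone:** It slid into the case until it met about 63 N along the slope, which I took as the end stop. In both camera views its upper end is within about 2–3 mm of the home position, against the 5 mm allowed. It had not moved in the final picture.
- **Pin:** I tilted it in the hole and pushed until the force came straight out of the deck. After releasing it I pressed on the handle with about 14 N, and the picture did not change. The arm heights at both contacts agree with the handle sitting on the deck.
- **Weakest check:** A fit to the images before that last press put the tip at –51.8 mm, where –55 mm is fully in and –59 to –49 mm is accepted. It also put the pin about 4° off square (8° allowed). The depth disagrees with the force and height readings by about 3 mm; I put this down to the accuracy of the image measurement.
- **The rest:** In the last pictures the other things on the bench, including the purple and green look-alikes, look unmoved, though I compared these only by eye. The arm was clear and touching nothing.

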